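# Index the dust-sample carousel and load a vial

## Task

The cup in the carousel's loading bay is already full. Pull up the spring index ring, swing the crank one hole on (anticlockwise from above) and let the pin drop fully home in that hole, so that the next, empty cup stands locked in the bay; then stand the spare capped vial upright in that cup, pushed fully down. Feel the pin and the vial in without forcing them, and leave the vial that is already loaded in its cup and the things lying around where they are.

Things in the scene. Friction and masses are not known exactly. Their poses are not given: they have to be found in the camera images.
- carousel: Fixed sample carousel: round grey base 208 mm across, white drum wall, aluminium hood plate (top 96 mm up), open at its front (loading bay, 52 degrees either side). Origin on its vertical turning axis at bench level, z up; -x points out through the bay. Behind the axis steel index plates lie on the hood (top 106 mm up) with three bushed holes on an arc of 75 mm radius.
- first_hole (a point): Mouth of the first index hole, 75 mm from the axis, 60 degrees clockwise (from above) of the carousel's +x axis; the pin starts in it. Each hole is 13 mm wide along the arc; between holes the plate is smooth and the pin slides on it. The last hole lies 60 degrees anticlockwise of +x.
- next_hole_nominal (a point): Nominal place of the next (middle) hole, 75 mm from the axis on the carousel's +x axis, at plate height. That hole sits in a steel plate trimmed by hand in its slots and screwed down, so the real hole lies anywhere up to 10 degrees (13 mm along the arc) to either side; its exact place is not measured and must be felt.
- rotor (a joint): Angle in rad (anticlockwise from above positive) of crank and tray, which turn together about the carousel's axis: 0 = first hole (start), next hole about 1.05 (0.87 to 1.22), last hole 2.09. A flat steel crank arm 18 mm wide, top 117 mm up, runs from the axis to the index plunger at 75 mm radius. Light friction (2 to 4 N at the ring), no spring.
- plunger (a joint): Lift in m of the index plunger with its 10 mm pin: 0 = pin home in a hole, 0.008 = resting on the plate beside a hole, 0.014 = up at its stop. A spring pushes it down: 5 N at 0, 7 N on the plate, 8.5 N at the stop. The pin end is blunt: it drops in only when over the hole (1.5 mm play either way along the arc), and then locks the crank.
- ring_middle (a point): Middle of the index ring: knurled dark steel collar, an upright cylinder 28 mm in diameter and 24 mm high on top of the plunger at the crank's outer end; 141 mm above the bench with the pin home. It rises and swings with the plunger and spins freely about its own axis. Nothing stands beside it at its height; the nut below it tops out at 123 mm.
- tray: Aluminium disc, 184 mm across, its top 21 mm above the bench, with three black cups on it; it turns with the crank under the hood. Origin on the carousel's axis at bench level.
- cup_a (a point): Centre of the inner floor of the first cup, which starts in the loading bay and holds the loaded vial. Black cup, 40 mm outside diameter (44 mm at the flared rim), bore 31 mm, flaring to 35 mm at the mouth, 18 mm deep; the floor is 25 mm and the rim 43 mm above the bench, 75 mm from the turning axis. The hood's underside is 90 mm up.
- cup_b (a point): Centre of the inner floor of the next cup, the same in size, empty, 60 degrees clockwise (seen from above) of the first on the tray; hidden under the hood at the start, in the loading bay once the crank is locked in the middle hole.
- vial_1: The vial already loaded, like the spare one, standing in the first cup. Origin at the centre of its underside.
- vial_3: The spare vial: clear glass with a black screw cap and a little dust in it, 27 mm diameter and 56 mm high, 30 to 55 g, standing upright on the bench to the left of the carousel. Origin at the centre of its underside, z up along its axis. In a cup it stands 38 mm clear of the rim.
- weight_100: Bystander: small brass weight with a knob, 25 mm diameter, 30 mm high. Origin under its centre.
- tape_grey: Bystander: roll of tape lying flat, 72 mm diameter, 19 mm high. Origin under its centre.
- bolt_m8: Bystander: hexagon bolt standing on its head, 15 mm wide, 35 mm high. Origin under its centre.
- jar_3: Bystander: white sample jar with a screw lid, 52 mm diameter, 67 mm high, to the right of the carousel. Origin under its centre.
- ring_mould_12: Bystander: stainless ring lying flat, 58 mm diameter, 12 mm high, far to the left. Origin under its centre.
- amber_bottle: Bystander: brown glass bottle with a white cap, 56 mm diameter, 114 mm high, far to the left. Origin under its centre.
There are look-alikes about, which are no part of the job. Leave any orange look-alike of the vial_3 alone.

How it is judged:
By the outcome, as a careful person would: the job done as asked, in the order asked, and still so for the second after the job is handed in, with the robot touching nothing.
It also fails if it takes over 72 s, if anything falls off the work surface, if the arm or the gripper's body presses on something with over 40 N, if the wrist force passes 120 N, or if a joint passes its speed limit or range.

## Robot

A 6-joint arm with a two-finger parallel gripper is mounted at the origin on a cart in front of the work surface, level with it; the furniture and walls round the work are solid. World frame = base frame: x ahead of the robot, y to its left, z up, the work surface at z = 0. Lengths are in m, angles in rad, forces in N, time in s.
With the tool pointing down it reaches from about 0.375 to 0.975 m from the base axis. Payload 3.8 kg.
Tool frame: the origin (TCP) lies on the centre line of the jaws, within the pads' length; the fingertips stand 22 mm ahead of it and the grasp point (between the pads) lies 3 mm ahead of it; x points along the fingers, y is the direction in which the jaws open and shut, and the axes are right-handed (so a half turn about x gives the same grasp; the last joint's range is limited). The gripper opens to 85 mm and grips with 20 to 120 N. Pads are 22 mm wide; open, the fingers measure 114 mm over their backs; the gripper's body (76 mm by 85 mm) begins 54 mm behind the grasp point. The pads swing forward as they close: fully open they stand 13 mm farther back than shut.
Start: joints at [1.22, 0.264, 1.604, -0, 1.274, -0.037], TCP at [0.208, 0.642, 0.253] pointing down, gripper open.
Joint ranges: [-2.63, 2.63], [-0.94, 2.18], [0.31, 2.57], [-1.31, 4.45], [0, 2.66], [-2.55, 2.55]. Speed limits (rad/s): [2.57, 2.57, 3.14, 3.14, 3.14, 3.14].

## Interface

Orientations are given as a rotation vector (axis times angle).
In Python, from workcell import monitor, eyes, finish_job gives the robot as it stands. The module is installed in compiled form; this text tells all that it offers.
- The arm moves only by the tool play_rows, never from a script. Its argument "deltas" is a list of rows, each an object of numbers: "wx", "wy", "wz": the turn, a rotation vector about the world's x, y, z in degrees; "x", "y", "z": the shift along the world's x, y, z in mm; "fingers": the closure, from -1 (fully open) to 1 (shut), so that 0 is half open. A call has 1 to 20 rows; each row is the pose to reach, as a shift and turn from the pose commanded when the call began; what a row does not reach only later rows make up. A row lasts 1/8 s, in which the tool goes at most 62.5 mm and 10.7 degrees, less where a joint would pass 70% of its speed; a pose out of reach is approached as far as the arm can. A call with a gripper value outside its range is refused whole. The fingers move at their own pace and stop on an object; "grip_force" is the grip in N (left out, the last holds). Time passes only in rows, so rows that repeat a pose let the fingers close. It gives the time, the measured TCP pose, the force and the opening at its end, in the units of the state.
- monitor.read_state(): the state, without advancing time (a new reading comes with each control period).
- eyes.read_camera(name): name is "side" or "top" or "wrist"; returns a dict with "frame" (384x512x3 uint8, red, green, blue), "depth" (384x512 float32, m along the optical axis (not along the pixel's ray), 0 where there is no reading), "K" (3x3 intrinsics, pixels), "k1" (the pictures are not rectified: a ray, as slopes to the right and down, at radius r is drawn at 1 + k1 r^2 times it, then the intrinsics apply), "view" (4x4, takes a point from world to camera coordinates); the wrist camera has in their place "tool_from_camera" (4x4, takes a point from camera to tool coordinates, whose origin is the TCP and whose axes are the tool frame's). Camera axes: x right, y down, z forward; pixel columns grow to the right and rows downward; lengths in m; the calibration is good to about 2 mm. A picture is of the moment at which its call begins: read the wrist's pose just before it.
- finish_job(): hands the job in, once; it reports no verdict.
The state is a dict: "time": time; "q": joint angles; "joint_vel": joint speeds; "joint_torque": joint torques, N m; "tool_pos": TCP position; "tcp_rot": TCP orientation; "wrist_force": force on the tool from outside, world axes, zero at the start; "torque": the same for the moment, N m; "width": opening from 0.0 (shut) to 1.0 (fully open).
Only numpy, scipy, OpenCV 4.12 (cv2) and the standard library are available. Lean on these libraries where they do the work, as an engineer would, in place of code of your own. Each camera call takes 0.05 s, during which the arm holds its last target.

## Working session

There is one attempt and no reset: what is moved stays moved. The work goes in short steps, Python scripts to look and compute and a tool call to move; the robot and the scene stay as the last step left them, time stands still between calls to the robot, and variables do not carry over. Pictures are saved under pics/ and viewed, and the job is handed in when it is done.

Besides the shell and the picture viewer there is one more tool, called after "Call:" as name(argument=value, ...), one argument or row to a line, values as JSON. play_rows: Moves the arm, as the interface text tells. Its arguments: {"type":"object","properties":{"deltas":{"type":"array"},"grip_force":{"type":"number"}},"required":["deltas"]}

```bash
mkdir -p pics
cat > h.py <<'E'
import numpy as np,cv2
from workcell import monitor,eyes,finish_job
from scipy.spatial.transform import Rotation as R
def grab(n):
    s=monitor.read_state(); c=eyes.read_camera(n)
    if 'view' in c: c['wc']=np.linalg.inv(np.array(c['view']))
    else:
        T=np.eye(4);T[:3,:3]=R.from_rotvec(s['tcp_rot']).as_matrix();T[:3,3]=s['tool_pos']
        c['wc']=T@np.array(c['tool_from_camera'])
    return c
def save(c,fn,s=1.5): cv2.imwrite(fn,cv2.resize(c['frame'][:,:,::-1],None,fx=s,fy=s))
def slopes(c,uv):
    K=np.array(c['K']);D=np.array([c['k1'],0,0,0,0.])
    return cv2.undistortPoints(np.array(uv,float).reshape(-1,1,2),K,D).reshape(-1,2)
def onplane(c,uv,z):
    s=slopes(c,uv);d=np.c_[s,np.ones(len(s))]@c['wc'][:3,:3].T;o=c['wc'][:3,3]
    return o+d*((z-o[2])/d[:,2])[:,None]
def cloud(c):
    d=c['depth'];v,u=np.nonzero(d>0)
    s=slopes(c,np.c_[u,v]);z=d[v,u]
    P=np.c_[s*z[:,None],z]@c['wc'][:3,:3].T+c['wc'][:3,3]
    return u,v,P
def proj(c,P):
    V=np.linalg.inv(c['wc']);
    return cv2.projectPoints(np.array(P,float).reshape(-1,1,3),cv2.Rodrigues(V[:3,:3])[0],V[:3,3],np.array(c['K']),np.array([c['k1'],0,0,0,0.]))[0].reshape(-1,2)
E
python3 - <<'E'
from h import *
print(monitor.read_state())
for n in('top','side','wrist'):
    c=grab(n);save(c,f'pics/{n}0.png');print(n,c['K'],c['k1'],c['wc'].round(3))
E
```

```text
{'time': 0.0, 'q': array([ 1.22009727e+00,  2.64732877e-01,  1.60540249e+00, -1.28829215e-05,
        1.27367886e+00, -3.68835658e-02]), 'joint_vel': array([-1.59866686e-04, -2.76865448e-05, -5.36903717e-04, -1.42699778e-03,
       -7.25150415e-04,  2.04930375e-04]), 'joint_torque': array([-2.22904317e-03, -5.15142560e+01, -3.67301023e+01, -3.84473915e-04,
        1.36373556e-02,  3.71565946e-06]), 'tool_pos': array([0.20812388, 0.64138881, 0.25196024]), 'tcp_rot': array([ 0.24457837,  1.55714467, -0.24801817]), 'wrist_force': array([ 0.25676905,  0.33836226, -0.07156295]), 'torque': array([-0.02038062,  0.02827445, -0.02146172]), 'width': 1.0015320552074876}
top [[349.32926664   0.         250.92519388]
 [  0.         349.32926664 194.88142854]
 [  0.           0.           1.        ]] -0.018085380321955502 [[ 0.014 -0.987  0.161  0.38 ]
 [-0.999 -0.009  0.032  0.036]
 [-0.03  -0.162 -0.986  1.227]
 [ 0.     0.     0.     1.   ]]
side [[437.06391957   0.         257.55103014]
 [  0.         437.06391957 189.84939229]
 [  0.           0.           1.        ]] 0.04799842493835802 [[ 0.95  -0.16   0.268  0.227]
 [-0.312 -0.492  0.813 -0.936]
 [ 0.002 -0.856 -0.517  0.76 ]
 [ 0.     0.     0.     1.   ]]
wrist [[275.53778475   0.         252.0835032 ]
 [  0.         275.53778475 188.39678999]
 [  0.           0.           1.        ]] -0.05063765514493042 [[ 0.31   0.912  0.268  0.139]
 [ 0.951 -0.297 -0.09   0.665]
 [-0.003  0.282 -0.959  0.372]
 [ 0.     0.     0.     1.   ]]
```

View pics/top0.png

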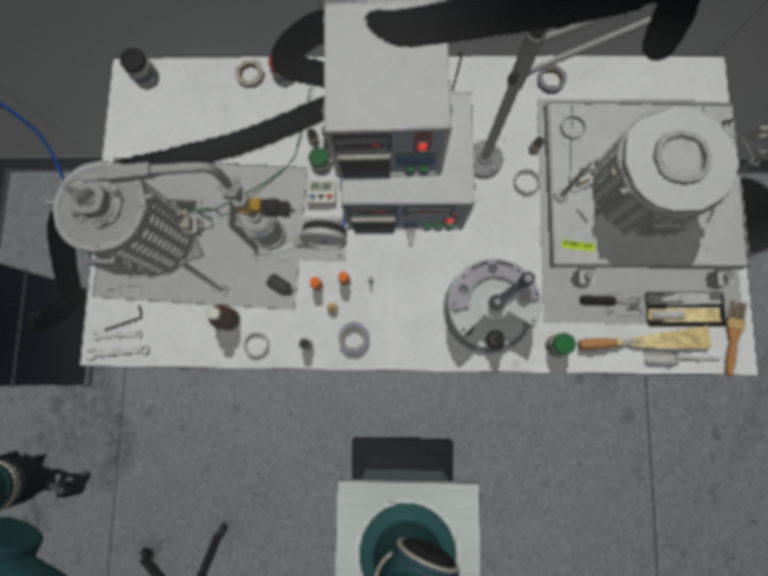

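View pics/side0.png

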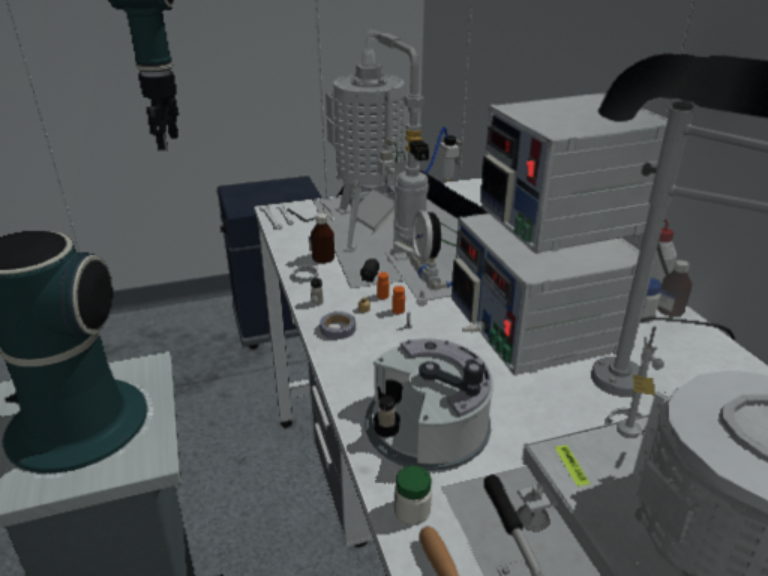

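View pics/wrist0.png

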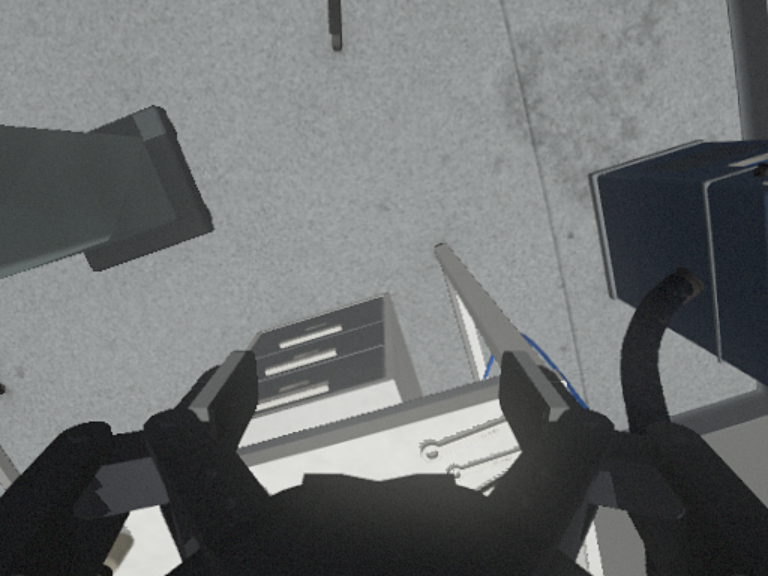

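Top view: the carousel is centred near (493,305), the ring near (527,280), the loaded vial at (495,340), and the spare black-capped vial at (305,344). Next I measure.

Run:
```python
from h import *
c=grab('top');u,v,P=cloud(c)
f=c['frame']
cv2.imwrite('pics/topc.png',cv2.resize(f[160:250,190:390,::-1],None,fx=4,fy=4,interpolation=cv2.INTER_CUBIC))
# carousel: points in region
reg=(u>285)&(u<370)&(v>165)&(v<245)
hood=reg&(abs(P[:,2]-.096)<.025)
for z in np.arange(0,.17,.01): print(round(z,2),(reg&(P[:,2]>z)&(P[:,2]<z+.01)).sum(),end='; ')
ring=reg&(P[:,2]>.143)&(P[:,2]<.165);print('\nring',P[ring].mean(0),np.median(P[ring],0),ring.sum(), u[ring].min(),u[ring].max(),v[ring].min(),v[ring].max())
h=reg&(P[:,2]>.09)&(P[:,2]<.112);q=P[h];print('hood',q.min(0),q.max(0))
s=reg&(P[:,2]>.006)&(P[:,2]<.2);q=P[s];(x,r)=cv2.minEnclosingCircle(q[:,:2].astype(np.float32))[:2];print('encl',x,r)
# vial
for nm,(a,b,w) in dict(vial=(203,229,7),load=(330,226,8)).items():
    m=(abs(u-a)<w)&(abs(v-b)<w)&(P[:,2]>.02);q=P[m];print(nm,m.sum(),q.mean(0) if m.sum() else '',q[:,2].max() if m.sum() else '')
for n in ['side']:
    c=grab(n);f=c['frame'];cv2.imwrite('pics/sidec.png',cv2.resize(f[160:350,190:350,::-1],None,fx=4,fy=3.15*4/3.15*0.75*4/3,interpolation=cv2.INTER_CUBIC)[:,:])
    u,v,P=cloud(c)
    ring=(P[:,2]>.146)&(P[:,2]<.16)&(abs(u-315)<25)&(abs(v-250)<25);print('ring side',np.median(P[ring],0),P[ring].min(0),P[ring].max(0),ring.sum())
    m=(abs(u-211)<8)&(abs(v-193)<12)&(P[:,2]>.045)&(P[:,1]>.1);print('vial side',P[m].mean(0),P[m].min(0),P[m].max(0))
```

```text
0.0 1337; 0.01 423; 0.02 298; 0.03 72; 0.04 91; 0.05 49; 0.06 36; 0.07 36; 0.08 27; 0.09 1155; 0.1 774; 0.11 167; 0.12 28; 0.13 7; 0.14 24; 0.15 51; 0.16 0; 
ring [ 0.5902308  -0.24126197  0.1511079 ] [ 0.58977138 -0.24054673  0.15148707] 73 347 356 181 189
hood [ 0.47448969 -0.28321485  0.09006406] [ 0.64439952 -0.08355097  0.11193011]
encl (0.5570125579833984, -0.20011550188064575) 0.17445597052574158
vial 56 [0.45520602 0.23581209 0.04911913] 0.05958580140808589
load 157 [ 0.47132831 -0.19097701  0.04963865] 0.08441319491360089
ring side [ 0.58875275 -0.24721121  0.15320262] [ 0.57640829 -0.26005461  0.14684449] [ 0.60256868 -0.23136241  0.15600791] 106
vial side [0.45530556 0.23194948 0.05448987] [0.4443895  0.22098589 0.04600892] [0.4671286  0.24786386 0.06025996]
```

```bash
python3 -c "
import cv2;print(cv2.imread('pics/topc.png').shape,cv2.imread('pics/sidec.png').shape)
a=cv2.imread('pics/sidec.png');cv2.imwrite('pics/sidec2.png',cv2.resize(a,None,fx=.78,fy=.78))"
```

```text
(360, 800, 3) (760, 640, 3)
```

View pics/topc.png

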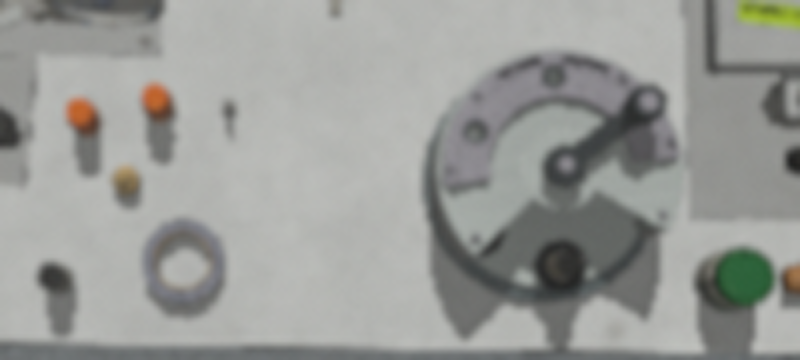

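View pics/sidec2.png

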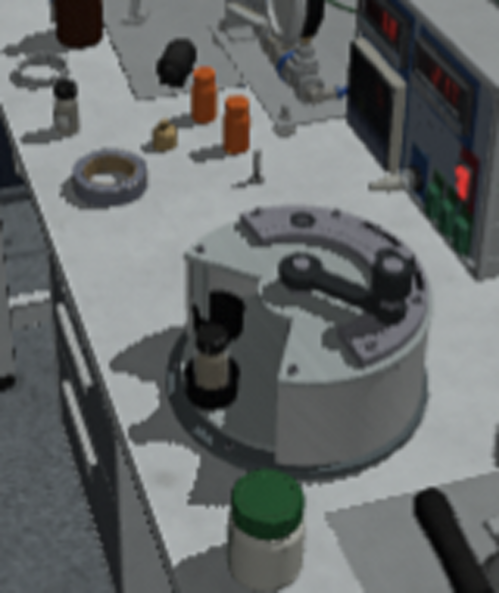

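Run:
```python
from h import *
c=grab('top')
cr=lambda x,y:(190+(x+.5)/4-.5,160+(y+.5)/4-.5)
pts={'hub':((565,163),.125),'ringtop':((650,102),.153),'mid':((553,76),.106),'last':((474,131),.106),'cap_load':((560,263),.081),'cap3':((53,277),.056)}
for k,(p,z) in pts.items(): print(k,onplane(c,[cr(*p)],z)[0].round(4))
# hood edge: points of depth cloud z .085-.11 ; fit circle to outer boundary
u,v,P=cloud(c)
m=(u>285)&(u<370)&(v>165)&(v<245)&(P[:,2]>.092)&(P[:,2]<.112);q=P[m][:,:2]
c0=q.mean(0)
from scipy.optimize import least_squares
c0=np.array([.557,-.19])
a=np.arctan2(*(q-c0).T[::-1]);r=np.hypot(*(q-c0).T)
b=[]
for k in np.arange(-2.0,2.1,.1):
    s=abs(a-k)<.05
    if s.sum(): b.append(q[s][r[s].argmax()])
b=np.array(b)
f=least_squares(lambda p:np.hypot(*(b-p[:2]).T)-p[2],[*c0,.1],loss='soft_l1',f_scale=.002);print('hoodfit',f.x,len(b),abs(f.fun).mean())
```

```text
hub [ 0.5446 -0.1819  0.125 ]
ringtop [ 0.589  -0.2432  0.153 ]
mid [ 0.6191 -0.1775  0.106 ]
last [ 0.573  -0.1128  0.106 ]
cap_load [ 0.4687 -0.1847  0.081 ]
cap3 [0.4539 0.2343 0.056 ]
hoodfit [ 0.54526909 -0.18248287  0.09964721] 38 0.0007850391882335897
```

Run:
```python
from h import *
s=monitor.read_state();M=R.from_rotvec(s['tcp_rot']).as_matrix();print(M.round(3));c=grab('wrist');print(np.array(c['tool_from_camera']).round(3))
```

```text
[[-0.     0.309  0.951]
 [-0.001  0.951 -0.309]
 [-1.    -0.001  0.   ]]
[[ 0.001 -0.282  0.959 -0.12 ]
 [ 1.    -0.001 -0.001  0.001]
 [ 0.001  0.959  0.282 -0.073]
 [ 0.     0.     0.     1.   ]]
```

Call:
play_rows(
  deltas=[
    {"x": 381,"y": -885},
    {"x": 381,"y": -885},
    {"x": 381,"y": -885},
    {"x": 381,"y": -885},
    {"x": 381,"y": -885},
    {"x": 381,"y": -885},
    {"x": 381,"y": -885},
    {"x": 381,"y": -885},
    {"x": 381,"y": -885},
    {"x": 381,"y": -885},
    {"x": 381,"y": -885},
    {"x": 381,"y": -885},
    {"x": 381,"y": -885},
    {"x": 381,"y": -885},
    {"x": 381,"y": -885},
    {"x": 381,"y": -885},
    {"x": 381,"y": -885},
    {"x": 381,"y": -885},
    {"x": 381,"y": -885},
  ],
)

```text
schema error: expected keys wx, wy, wz, x, y, z, fingers
```

Run:
```python
from h import *
c=grab('wrist');save(c,'pics/w1.png');s=monitor.read_state();print(s['time'],s['tool_pos'],s['q'],s['tcp_rot'])
for n,P in dict(axis=(.545,-.182,.117),ring=(.589,-.243,.153),mid=(.6191,-.1775,.106),ringbot=(.589,-.243,.129)).items(): print(n,proj(c,[P])*1.5)
```

```text
0.4 [0.20829713 0.64196258 0.25310455] [ 1.22014652e+00  2.64017177e-01  1.60417773e+00 -9.00726037e-06
  1.27369200e+00 -3.69310450e-02] [ 0.2459822   1.55678574 -0.2464399 ]
axis [[-138.58735672  700.62904012]]
ring [[-151.68492783  735.01792275]]
mid [[-95.76468003 727.90617708]]
ringbot [[-144.29348689  723.82797167]]
```

View pics/w1.png

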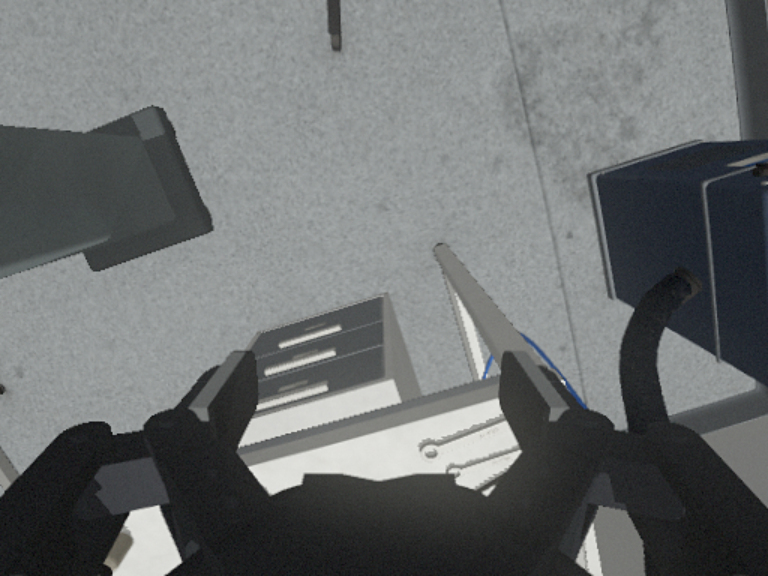

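Call:
play_rows(
  deltas=[
    {"x": 381,"y": -885,"z": 0,"wx": 0,"wy": 0,"wz": 0,"fingers": -1},
    {"x": 381,"y": -885,"z": 0,"wx": 0,"wy": 0,"wz": 0,"fingers": -1},
    {"x": 381,"y": -885,"z": 0,"wx": 0,"wy": 0,"wz": 0,"fingers": -1},
    {"x": 381,"y": -885,"z": 0,"wx": 0,"wy": 0,"wz": 0,"fingers": -1},
    {"x": 381,"y": -885,"z": 0,"wx": 0,"wy": 0,"wz": 0,"fingers": -1},
    {"x": 381,"y": -885,"z": 0,"wx": 0,"wy": 0,"wz": 0,"fingers": -1},
    {"x": 381,"y": -885,"z": 0,"wx": 0,"wy": 0,"wz": 0,"fingers": -1},
    {"x": 381,"y": -885,"z": 0,"wx": 0,"wy": 0,"wz": 0,"fingers": -1},
    {"x": 381,"y": -885,"z": 0,"wx": 0,"wy": 0,"wz": 0,"fingers": -1},
    {"x": 381,"y": -885,"z": 0,"wx": 0,"wy": 0,"wz": 0,"fingers": -1},
    {"x": 381,"y": -885,"z": 0,"wx": 0,"wy": 0,"wz": 0,"fingers": -1},
    {"x": 381,"y": -885,"z": 0,"wx": 0,"wy": 0,"wz": 0,"fingers": -1},
    {"x": 381,"y": -885,"z": 0,"wx": 0,"wy": 0,"wz": 0,"fingers": -1},
    {"x": 381,"y": -885,"z": 0,"wx": 0,"wy": 0,"wz": 0,"fingers": -1},
    {"x": 381,"y": -885,"z": 0,"wx": 0,"wy": 0,"wz": 0,"fingers": -1},
    {"x": 381,"y": -885,"z": 0,"wx": 0,"wy": 0,"wz": 0,"fingers": -1},
    {"x": 381,"y": -885,"z": 0,"wx": 0,"wy": 0,"wz": 0,"fingers": -1},
    {"x": 381,"y": -885,"z": 0,"wx": 0,"wy": 0,"wz": 0,"fingers": -1},
    {"x": 381,"y": -885,"z": 0,"wx": 0,"wy": 0,"wz": 0,"fingers": -1},
  ],
)

```text
time: 2.78
tool_pos: [0.589, -0.2416, 0.2534]
tcp_rot: [0.246, 1.557, -0.245]
wrist_force: [-0.8, -0.0, 0.9]
width: 1.0
```

Run:
```python
from h import *
c=grab('wrist');save(c,'pics/w2.png');s=monitor.read_state();print(s['time'],s['tool_pos'],s['q'],s['tcp_rot'],s['wrist_force'])
for n,P in dict(axis=(.545,-.182,.117),ring=(.589,-.243,.153),mid=(.6191,-.1775,.106),last=(.573,-.1128,.106)).items(): print(n,proj(c,[P])*1.5)
```

```text
2.825 [ 0.58911288 -0.24162984  0.25355078] [-4.28438109e-01  1.92185284e-01  1.69058913e+00  1.83828986e-04
  1.25876135e+00 -1.68695454e+00] [ 0.24524543  1.55675894 -0.24500398] [-0.55295607  0.40368079  0.38163199]
axis [[448.63132328 183.45466801]]
ring [[375.15533914 297.2008716 ]]
mid [[481.12785245 287.04710089]]
last [[560.94782848 191.85251069]]
```

View pics/w2.png

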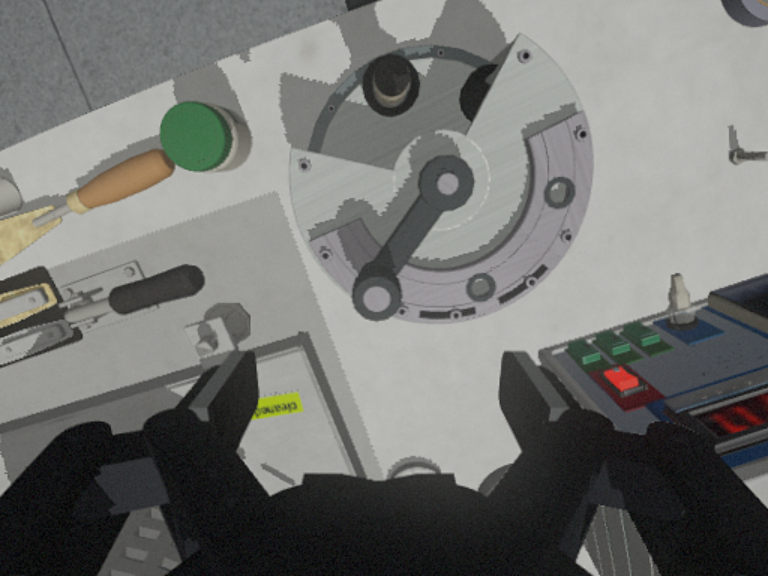

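Wrist view: ring top (376,297), hub (448,183), middle hole (481,287), last hole (559,191), full cup around (391,82). Now refine these.

Run:
```python
from h import *
c=grab('wrist')
f=c['frame']
cv2.imwrite('pics/w2c.png',cv2.resize(f[90:230,190:410,::-1],None,fx=3.6,fy=3.6,interpolation=cv2.INTER_CUBIC))
g=lambda p,z:onplane(c,[((p[0]+.5)/1.5-.5,(p[1]+.5)/1.5-.5)],z)[0][:2]
hub=g((448,183),.122);P={'ring':g((376,297),.153),'mid':g((481,287),.106),'last':g((559,192),.106),'cap':g((391,76),.081)}
print('hub',hub)
for k,p in P.items(): d=p-hub;print(k,p.round(4),np.hypot(*d).round(4),np.degrees(np.arctan2(d[1],d[0])).round(2))
# axis from ring & last & mid by circle 75mm
from scipy.optimize import least_squares
Q=np.array([P['ring'],P['mid'],P['last']])
r=least_squares(lambda a:np.hypot(*(Q-a).T)-.075,hub);print('axis',r.x,r.fun)
for p in Q: d=p-r.x;print(np.degrees(np.arctan2(d[1],d[0])).round(2))
```

```text
hub [ 0.54408573 -0.18313948]
ring [ 0.589  -0.2426] 0.0746 -52.94
mid [ 0.619  -0.1777] 0.0751 4.14
last [ 0.5726 -0.1142] 0.0746 67.51
cap [ 0.4708 -0.1943] 0.0742 -171.35
axis [ 0.54388436 -0.18312563] [-0.00030499  0.00029524 -0.00028631]
-52.83
4.12
67.36
```

View pics/w2c.png

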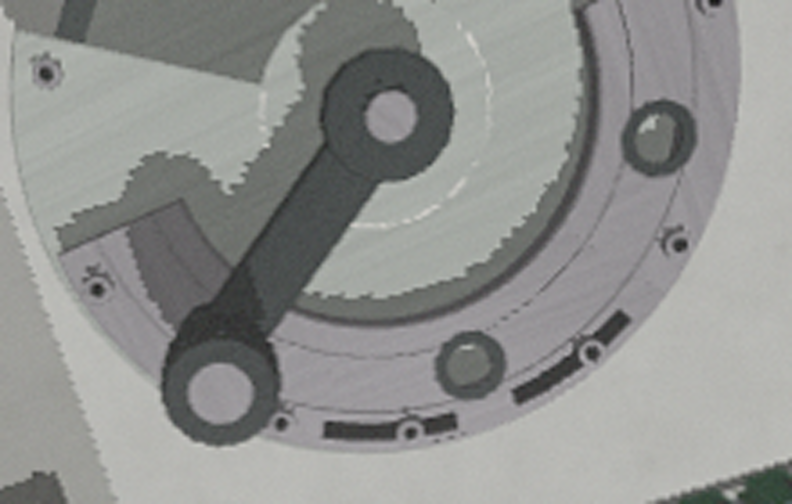

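Call:
play_rows(
  grip_force=40,
  deltas=[
    {"x": 0,"y": 0,"z": -50,"wx": 0,"wy": 0,"wz": 0,"fingers": -1},
    {"x": 0,"y": 0,"z": -90,"wx": 0,"wy": 0,"wz": 0,"fingers": -0.5},
    {"x": 0,"y": 0,"z": -103,"wx": 0,"wy": 0,"wz": 0,"fingers": -0.2},
    {"x": 0,"y": 0,"z": -103,"wx": 0,"wy": 0,"wz": 0,"fingers": 0.1},
    {"x": 0,"y": 0,"z": -103,"wx": 0,"wy": 0,"wz": 0,"fingers": 0.1},
    {"x": 0,"y": 0,"z": -103,"wx": 0,"wy": 0,"wz": 0,"fingers": 1},
    {"x": 0,"y": 0,"z": -103,"wx": 0,"wy": 0,"wz": 0,"fingers": 1},
    {"x": 0,"y": 0,"z": -103,"wx": 0,"wy": 0,"wz": 0,"fingers": 1},
  ],
)

```text
time: 3.88
tool_pos: [0.5909, -0.2435, 0.153]
tcp_rot: [0.246, 1.553, -0.247]
wrist_force: [-1.0, 1.4, 7.6]
width: 0.315
```

Run:
```python
from h import *
c=grab('wrist');save(c,'pics/w3.png');s=monitor.read_state();print(s['time'],s['tool_pos'],s['width'],s['wrist_force'],s['torque'])
```

```text
3.925 [ 0.5908592  -0.24350459  0.152965  ] 0.3052433631723274 [-0.63278867  1.0441509   6.04752735] [ 0.18903952 -0.01052042 -0.01895424]
```

View pics/w3.png

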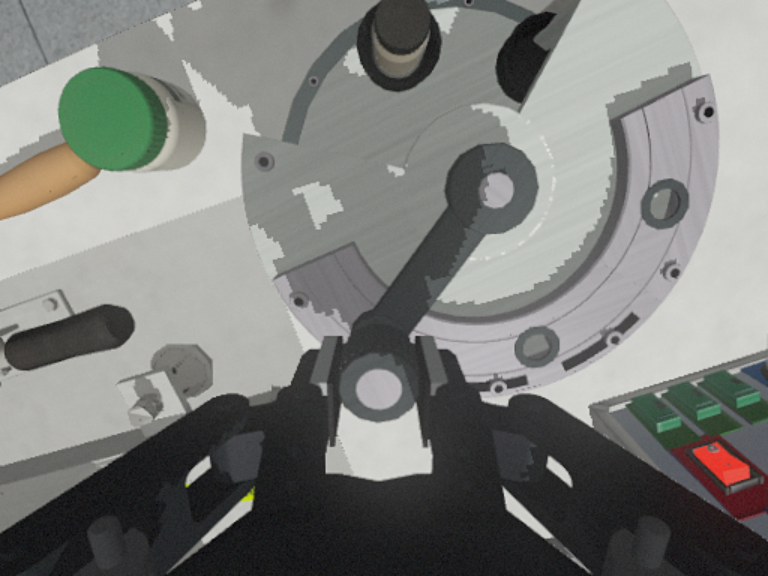

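Call:
play_rows(
  deltas=[
    {"x": -1,"y": 0,"z": 2,"wx": 0,"wy": 0,"wz": 0,"fingers": 1},
    {"x": -1,"y": 0,"z": 2,"wx": 0,"wy": 0,"wz": 0,"fingers": 1},
    {"x": -1,"y": 0,"z": 2,"wx": 0,"wy": 0,"wz": 0,"fingers": 1},
  ],
)

```text
time: 4.3
tool_pos: [0.5896, -0.2441, 0.1531]
tcp_rot: [0.245, 1.553, -0.248]
wrist_force: [4.4, -3.8, -0.7]
width: 0.31
```

Call:
play_rows(
  deltas=[
    {"x": 0,"y": 0,"z": 4,"wx": 0,"wy": 0,"wz": 0,"fingers": 1},
    {"x": 0,"y": 0,"z": 8,"wx": 0,"wy": 0,"wz": 0,"fingers": 1},
    {"x": 0,"y": 0,"z": 12,"wx": 0,"wy": 0,"wz": 0,"fingers": 1},
    {"x": 0,"y": 0,"z": 12,"wx": 0,"wy": 0,"wz": 0,"fingers": 1},
  ],
)

```text
time: 4.8
tool_pos: [0.589, -0.2443, 0.1634]
tcp_rot: [0.245, 1.555, -0.248]
wrist_force: [6.1, -4.9, -7.9]
width: 0.312
```

Run:
```python
from h import *
c=grab('wrist');save(c,'pics/w4.png');s=monitor.read_state();print(s['time'],s['tool_pos'],s['width'],s['wrist_force'],s['torque'])
u,v,P=cloud(c);m=(abs(u-252)<10)&(abs(v-256)<10);print(np.median(P[m],0))
```

```text
4.85 [ 0.58902062 -0.24430092  0.16326272] 0.31120489856879513 [ 6.14554286 -5.77503949 -8.29148092] [-0.95129333 -1.0559367   0.02272376]
[ 0.58633334 -0.24302195  0.16350588]
```

View pics/w4.png

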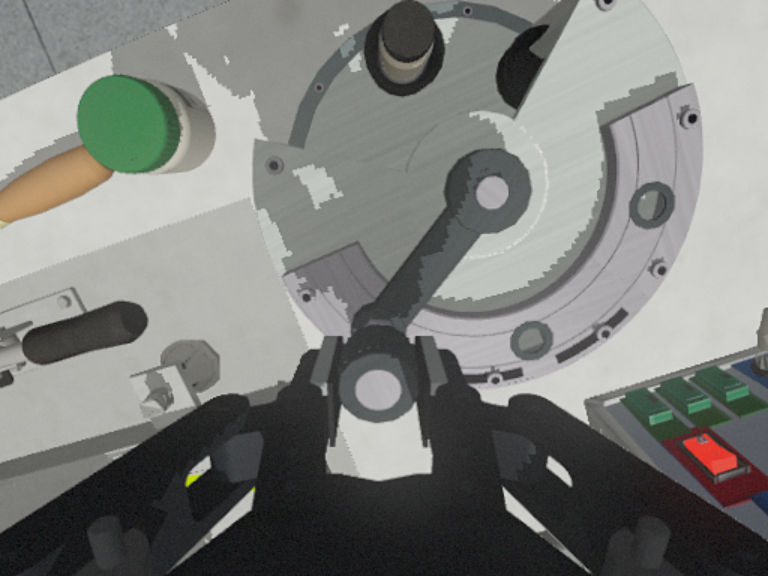

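Call:
play_rows(
  deltas=[
    {"x": 4,"y": 1.5,"z": 0,"wx": 0,"wy": 0,"wz": 1,"fingers": 1},
    {"x": 7,"y": 4,"z": 0,"wx": 0,"wy": 0,"wz": 3,"fingers": 1},
    {"x": 12.5,"y": 9.7,"z": 0,"wx": 0,"wy": 0,"wz": 6,"fingers": 1},
    {"x": 17.3,"y": 16,"z": 0,"wx": 0,"wy": 0,"wz": 9,"fingers": 1},
    {"x": 21.5,"y": 22.5,"z": 0,"wx": 0,"wy": 0,"wz": 12,"fingers": 1},
    {"x": 25,"y": 29.6,"z": 0,"wx": 0,"wy": 0,"wz": 15,"fingers": 1},
    {"x": 27.6,"y": 37,"z": 0,"wx": 0,"wy": 0,"wz": 18,"fingers": 1},
    {"x": 29.5,"y": 44.6,"z": 0,"wx": 0,"wy": 0,"wz": 20,"fingers": 1},
    {"x": 30.3,"y": 49.8,"z": 0,"wx": 0,"wy": 0,"wz": 20,"fingers": 1},
    {"x": 30.3,"y": 49.8,"z": 0,"wx": 0,"wy": 0,"wz": 20,"fingers": 1},
  ],
)

```text
time: 6.1
tool_pos: [0.6194, -0.1926, 0.1627]
tcp_rot: [-0.027, 1.569, 0.028]
wrist_force: [7.4, -0.3, -8.4]
width: 0.31
```

Run:
```python
from h import *
c=grab('wrist');save(c,'pics/w5.png');s=monitor.read_state();print(s['time'],s['tool_pos'],s['width'],s['wrist_force'],s['torque'],s['q'])
g=lambda p,z:onplane(c,[p],z)[0][:2]
```

```text
6.15 [ 0.61935996 -0.19256873  0.16270327] 0.3056117349995405 [ 7.46763077  0.45411842 -7.23245372] [-0.03203074 -1.20936823 -0.03276814] [-3.40433784e-01  2.81863097e-01  1.75402156e+00  1.32183324e-03
  1.10487713e+00 -1.94713541e+00]
```

View pics/w5.png

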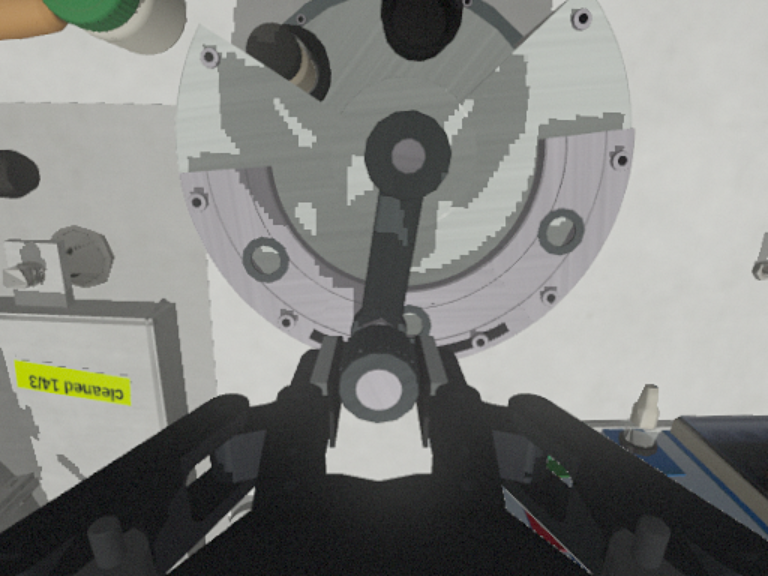

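Call:
play_rows(
  deltas=[
    {"x": 1.5,"y": 0,"z": -2,"wx": 0,"wy": 0,"wz": 0,"fingers": 1},
    {"x": 1.5,"y": 0,"z": -2,"wx": 0,"wy": 0,"wz": 0,"fingers": 0.2},
    {"x": 1.5,"y": 0,"z": -5,"wx": 0,"wy": 0,"wz": 0,"fingers": 0.2},
    {"x": 1.5,"y": 0,"z": -9,"wx": 0,"wy": 0,"wz": 0,"fingers": 0.2},
    {"x": 1.5,"y": 2,"z": -9,"wx": 0,"wy": 0,"wz": 0,"fingers": 0.2},
    {"x": 1.5,"y": 4,"z": -9,"wx": 0,"wy": 0,"wz": 0,"fingers": 0.2},
    {"x": 1.5,"y": 5,"z": -9,"wx": 0,"wy": 0,"wz": 0,"fingers": 0.2},
  ],
)

```text
time: 7.02
tool_pos: [0.6201, -0.1891, 0.1553]
tcp_rot: [-0.03, 1.57, 0.026]
wrist_force: [0.3, -5.1, -1.0]
width: 0.405
```

Run:
```python
from h import *
c=grab('wrist');save(c,'pics/w6.png');s=monitor.read_state();print(s['time'],s['tool_pos'],s['width'],s['wrist_force'],s['torque'])
```

```text
7.075 [ 0.62016099 -0.18903467  0.15533992] 0.39978758512712625 [ 0.02411852 -5.60263634 -1.44941726] [-0.699986    0.01088982 -0.0192061 ]
```

View pics/w6.png

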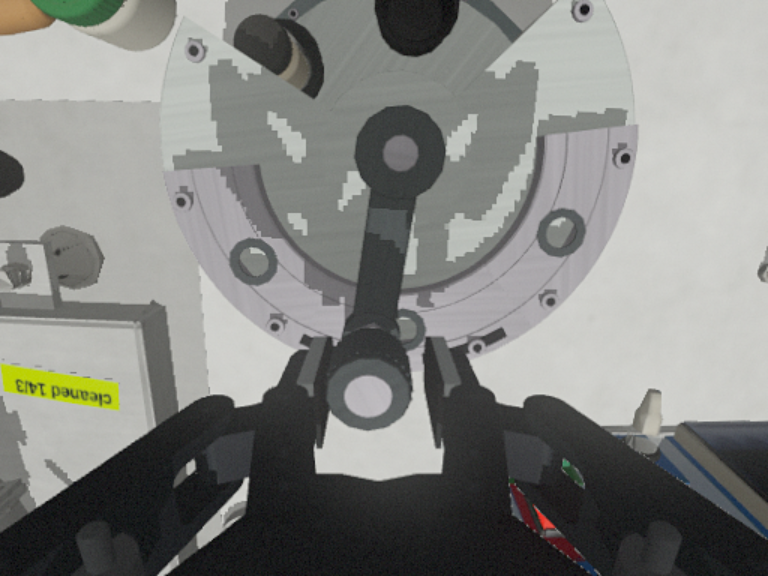

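Call:
play_rows(
  deltas=[
    {"x": 0,"y": 1.5,"z": 0,"wx": 0,"wy": 0,"wz": 0,"fingers": 0.2},
    {"x": 0,"y": 3,"z": 0,"wx": 0,"wy": 0,"wz": 0,"fingers": 0.2},
    {"x": 0,"y": 4.5,"z": 0,"wx": 0,"wy": 0,"wz": 0,"fingers": 0.2},
    {"x": 0,"y": 6,"z": 0,"wx": 0,"wy": 0,"wz": 0,"fingers": 0.2},
    {"x": 0,"y": 7.5,"z": 0,"wx": 0,"wy": 0,"wz": 0,"fingers": 0.2},
    {"x": 0,"y": 9,"z": 0,"wx": 0,"wy": 0,"wz": 0,"fingers": 0.2},
    {"x": 0,"y": 10,"z": 0,"wx": 0,"wy": 0,"wz": 0,"fingers": 0.2},
    {"x": 0,"y": 11,"z": 0,"wx": 0,"wy": 0,"wz": 0,"fingers": 0.2},
  ],
)

```text
time: 8.07
tool_pos: [0.6199, -0.1772, 0.155]
tcp_rot: [-0.027, 1.571, 0.028]
wrist_force: [0.8, -3.5, -2.6]
width: 0.403
```

Call:
play_rows(
  deltas=[
    {"x": 0,"y": 1,"z": 0,"wx": 0,"wy": 0,"wz": 0,"fingers": 0.2},
    {"x": 0,"y": 2,"z": 0,"wx": 0,"wy": 0,"wz": 0,"fingers": 0.2},
    {"x": 0,"y": 2,"z": 0,"wx": 0,"wy": 0,"wz": 0,"fingers": 0.2},
  ],
)

```text
time: 8.45
tool_pos: [0.6202, -0.1745, 0.1554]
tcp_rot: [-0.027, 1.571, 0.028]
wrist_force: [0.1, -0.2, -1.2]
width: 0.402
```

Call:
play_rows(
  deltas=[
    {"x": 0,"y": 1,"z": 0,"wx": 0,"wy": 0,"wz": 0,"fingers": 0.2},
    {"x": 0,"y": 2,"z": 0,"wx": 0,"wy": 0,"wz": 0,"fingers": 0.2},
    {"x": 0,"y": 3,"z": 0,"wx": 0,"wy": 0,"wz": 0,"fingers": 0.2},
    {"x": 0,"y": 3,"z": 0,"wx": 0,"wy": 0,"wz": 0,"fingers": 0.2},
  ],
)

```text
time: 8.95
tool_pos: [0.6203, -0.1734, 0.1555]
tcp_rot: [-0.03, 1.57, 0.026]
wrist_force: [0.4, -5.4, -1.1]
width: 0.397
```

Run:
```python
from h import *
c=grab('wrist');save(c,'pics/w7.png');s=monitor.read_state();print(s['time'],s['tool_pos'],s['width'],s['wrist_force'],s['torque'])
u,v,P=cloud(c);m=(abs(u-245)<10)&(abs(v-262)<10);print(np.median(P[m],0))
```

```text
9.0 [ 0.62029083 -0.17341064  0.15545034] 0.39666815736134303 [ 0.3047091  -5.59827394 -1.00309988] [-0.91822724 -0.02059041 -0.04702886]
[ 0.62228624 -0.1760955   0.1530301 ]
```

View pics/w7.png

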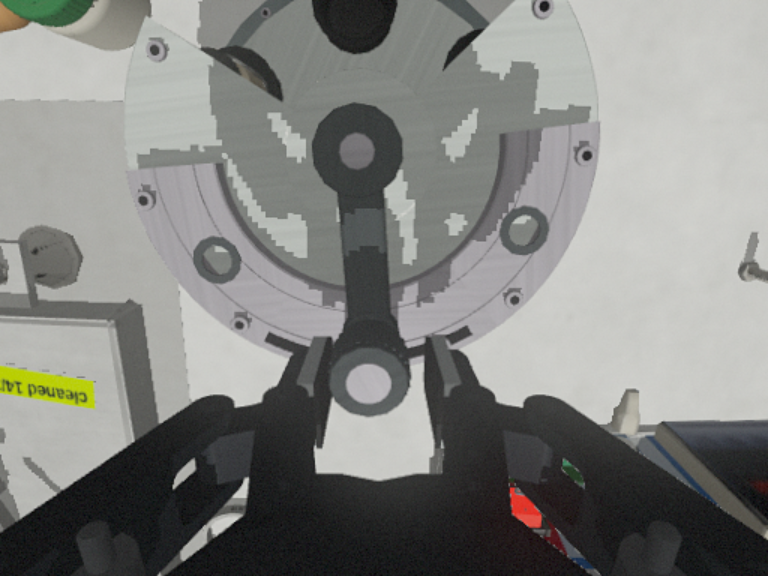

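Ring top is at 0.153 m (its height with the pin home) and the crank resists. I check the lock by pushing gently both ways.

Call:
play_rows(
  deltas=[
    {"x": 0,"y": 1.5,"z": 0,"wx": 0,"wy": 0,"wz": 0,"fingers": 0.2},
    {"x": 0,"y": 2.5,"z": 0,"wx": 0,"wy": 0,"wz": 0,"fingers": 0.2},
    {"x": 0,"y": 2.5,"z": 0,"wx": 0,"wy": 0,"wz": 0,"fingers": 0.2},
  ],
)

```text
time: 9.38
tool_pos: [0.6203, -0.1729, 0.1555]
tcp_rot: [-0.032, 1.57, 0.024]
wrist_force: [-0.4, -12.0, -2.6]
width: 0.401
```

Call:
play_rows(
  deltas=[
    {"x": 0,"y": -4,"z": 0,"wx": 0,"wy": 0,"wz": 0,"fingers": 0.2},
    {"x": 0,"y": -7,"z": 0,"wx": 0,"wy": 0,"wz": 0,"fingers": 0.2},
    {"x": 0,"y": -10,"z": 0,"wx": 0,"wy": 0,"wz": 0,"fingers": 0.2},
    {"x": 0,"y": -13,"z": 0,"wx": 0,"wy": 0,"wz": 0,"fingers": 0.2},
    {"x": 0,"y": -13,"z": 0,"wx": 0,"wy": 0,"wz": 0,"fingers": 0.2},
  ],
)

```text
time: 10.0
tool_pos: [0.6202, -0.1825, 0.1553]
tcp_rot: [-0.027, 1.571, 0.028]
wrist_force: [0.2, 0.6, 0.5]
width: 0.396
```

Run:
```python
from h import *
c=grab('wrist');save(c,'pics/w8.png');s=monitor.read_state();print(s['time'],s['tool_pos'],s['width'],s['wrist_force'],s['torque'])
u,v,P=cloud(c);m=(abs(u-255)<10)&(abs(v-262)<10);print(np.median(P[m],0))
```

```text
10.05 [ 0.62023471 -0.18252772  0.15532779] 0.3989550047727132 [-0.19912274  0.00955341  0.75008193] [ 0.16995634  0.00102933 -0.02620534]
[ 0.62185841 -0.18013006  0.15312466]
```

View pics/w8.png

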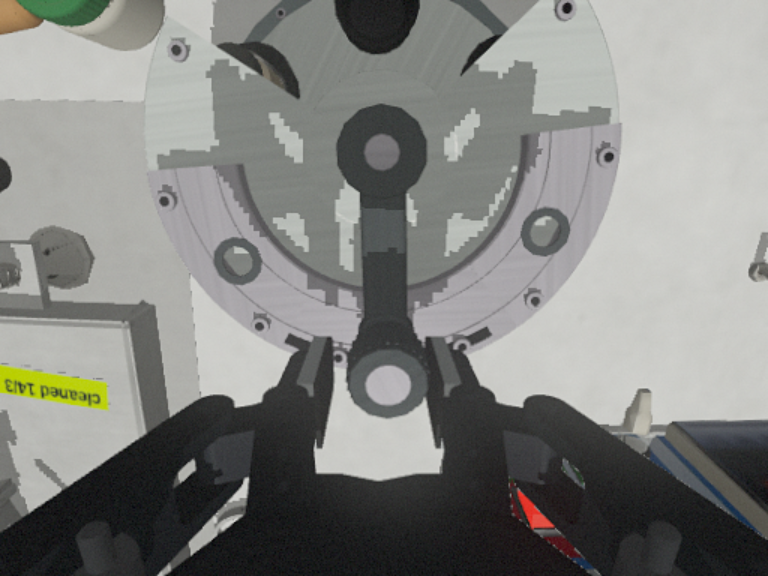

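Call:
play_rows(
  deltas=[
    {"x": 0,"y": -2,"z": 0,"wx": 0,"wy": 0,"wz": 0,"fingers": 0.2},
    {"x": 0,"y": -4,"z": 0,"wx": 0,"wy": 0,"wz": 0,"fingers": 0.2},
    {"x": 0,"y": -6,"z": 0,"wx": 0,"wy": 0,"wz": 0,"fingers": 0.2},
    {"x": 0,"y": -6,"z": 0,"wx": 0,"wy": 0,"wz": 0,"fingers": 0.2},
  ],
)

```text
time: 10.55
tool_pos: [0.62, -0.1843, 0.1552]
tcp_rot: [-0.021, 1.572, 0.033]
wrist_force: [-0.8, 13.9, 3.5]
width: 0.4
```

Call:
play_rows(
  deltas=[
    {"x": 0,"y": 6,"z": 0,"wx": 0,"wy": 0,"wz": 0,"fingers": -0.3},
    {"x": 0,"y": 6,"z": 0,"wx": 0,"wy": 0,"wz": 0,"fingers": -0.3},
    {"x": 0,"y": 6,"z": 30,"wx": 0,"wy": 0,"wz": 0,"fingers": -0.3},
    {"x": -30,"y": 6,"z": 80,"wx": 0,"wy": 0,"wz": 0,"fingers": -0.3},
    {"x": -80,"y": 6,"z": 95,"wx": 0,"wy": 0,"wz": 0,"fingers": -0.3},
    {"x": -100,"y": 6,"z": 95,"wx": 0,"wy": 0,"wz": 0,"fingers": -0.3},
    {"x": -100,"y": 6,"z": 95,"wx": 0,"wy": 0,"wz": 0,"fingers": -0.3},
  ],
)

```text
time: 11.42
tool_pos: [0.5191, -0.1834, 0.2509]
tcp_rot: [-0.028, 1.57, 0.026]
wrist_force: [0.1, -0.2, 0.1]
width: 0.651
```

Run:
```python
from h import *
c=grab('wrist');save(c,'pics/w9.png');s=monitor.read_state();print(s['time'],s['tool_pos'],s['width'],s['wrist_force'],s['q'])
cv2.imwrite('pics/w9raw.png',c['frame'][:,:,::-1]);np.savez('w9.npz',wc=c['wc'],K=c['K'],k1=c['k1'],depth=c['depth'],frame=c['frame'])
```

```text
11.475 [ 0.5200295  -0.18330103  0.25064854] 0.645413319415869 [-0.81917784  0.24028613  1.22323076] [-3.83852177e-01  3.13151349e-02  1.87397490e+00 -3.69143510e-04
  1.23494771e+00 -1.98874727e+00]
```

View pics/w9.png

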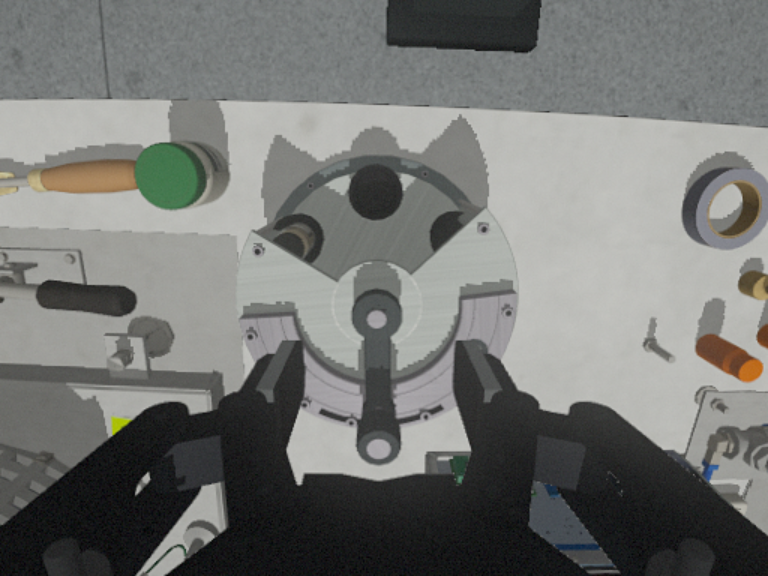

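The empty cup is now in the bay at (375,192), crank over the middle hole. Next I measure the cup rim.

Run:
```python
from h import *
d=np.load('w9.npz');c=dict(d);f=d['frame']
cv2.imwrite('pics/w9c.png',cv2.resize(f[95:165,205:295,::-1],None,fx=8,fy=8,interpolation=cv2.INTER_CUBIC))
g=cv2.cvtColor(f,cv2.COLOR_RGB2GRAY);m=(g<50).astype(np.uint8)
n,l,st,ce=cv2.connectedComponentsWithStats(m);k=l[128,250];print(st[k],ce[k])
cs,_=cv2.findContours((l==k).astype(np.uint8),0,1);q=max(cs,key=cv2.contourArea).reshape(-1,2)
P=onplane(c,q,.043)[:,:2];(x,r)=cv2.minEnclosingCircle(P.astype(np.float32));print('encl',x,r);e=cv2.fitEllipse((P*1000).astype(np.float32));print(e)
hub=onplane(c,[(376.5/1.5-.3,318.5/1.5-.3)],.122)[0][:2];ring=onplane(c,[(378/1.5-.3,448/1.5-.3)],.153)[0][:2];print(hub,ring)
u,v,P=cloud(c);s=(abs(u-250)<5)&(abs(v-128)<5);print(np.median(P[s],0))
```

```text
[233 115  35  31 702] [250.46153846 131.51851852]
encl (0.46983253955841064, -0.18715119361877441) 0.020805610343813896
((472.7254638671875, -186.70738220214844), (32.666465759277344, 41.7047004699707), 8.216489791870117)
[ 0.54359581 -0.18338273] [ 0.61874211 -0.17988015]
[ 0.47091654 -0.18720829  0.0245345 ]
```

View pics/w9c.png

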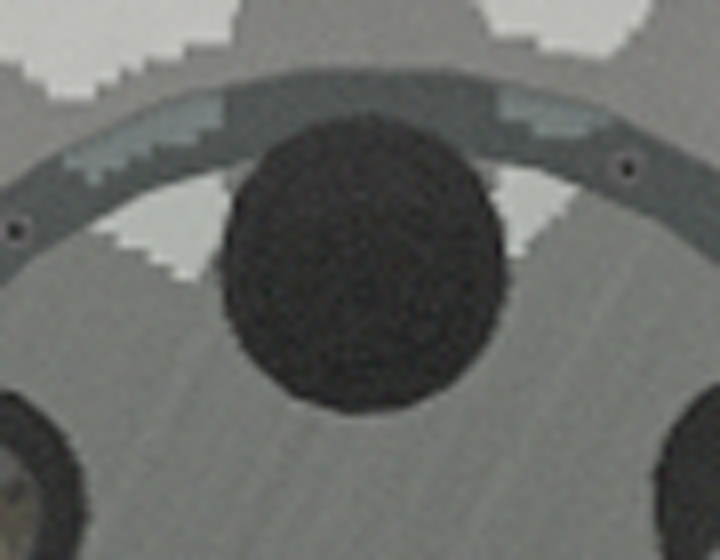

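Run:
```python
from h import *
d=np.load('w9.npz');c=dict(d);f=d['frame']
g=cv2.cvtColor(f,cv2.COLOR_RGB2GRAY).astype(float)
q=[]
for a in np.linspace(0,2*np.pi,72,endpoint=False):
    best=None
    rr=np.arange(12,24,.25);x=250.2+rr*np.cos(a);y=127.8+rr*np.sin(a)
    val=cv2.remap(g.astype(np.float32),x.astype(np.float32)[None],y.astype(np.float32)[None],1)[0]
    k=np.nonzero(val>62)[0]
    if len(k): q.append((x[k[0]],y[k[0]]))
P=onplane(c,q,.043)[:,:2]
from scipy.optimize import least_squares
r=least_squares(lambda p:np.hypot(*(P-p[:2]).T)-p[2],[.47,-.187,.022],loss='soft_l1',f_scale=.0007);print(r.x,abs(r.fun).mean(),len(q))
```

```text
[ 0.4696077  -0.18716028  0.02086876] 0.00023787760297239548 72
```

Call:
play_rows(
  deltas=[
    {"x": -65,"y": 418,"z": 0,"wx": 0,"wy": 0,"wz": 0,"fingers": -0.3},
    {"x": -65,"y": 418,"z": 0,"wx": 0,"wy": 0,"wz": 0,"fingers": -0.3},
    {"x": -65,"y": 418,"z": 0,"wx": 0,"wy": 0,"wz": 0,"fingers": -0.3},
    {"x": -65,"y": 418,"z": 0,"wx": 0,"wy": 0,"wz": 0,"fingers": -0.3},
    {"x": -65,"y": 418,"z": 0,"wx": 0,"wy": 0,"wz": 0,"fingers": -0.3},
    {"x": -65,"y": 418,"z": 0,"wx": 0,"wy": 0,"wz": 0,"fingers": -0.3},
    {"x": -65,"y": 418,"z": 0,"wx": 0,"wy": 0,"wz": 0,"fingers": -0.3},
    {"x": -65,"y": 418,"z": 0,"wx": 0,"wy": 0,"wz": 0,"fingers": -0.3},
    {"x": -65,"y": 418,"z": 0,"wx": 0,"wy": 0,"wz": 0,"fingers": -0.3},
    {"x": -65,"y": 418,"z": 0,"wx": 0,"wy": 0,"wz": 0,"fingers": -0.3},
  ],
)

```text
time: 12.72
tool_pos: [0.4557, 0.2343, 0.25]
tcp_rot: [-0.027, 1.571, 0.026]
wrist_force: [0.8, -0.6, 0.8]
width: 0.651
```

Run:
```python
from h import *
c=grab('wrist');save(c,'pics/w10.png');s=monitor.read_state();print(s['time'],s['tool_pos'],s['width'],s['wrist_force'],s['q'],s['tcp_rot'])
np.savez('w10.npz',wc=c['wc'],K=c['K'],k1=c['k1'],depth=c['depth'],frame=c['frame'])
print(proj(c,[(.4545,.234,.056)])*1.5)
```

```text
12.775 [0.45566373 0.23420407 0.25010876] 0.6506985963407038 [ 0.60680756  0.66682339 -0.06986098] [ 4.26346161e-01 -4.38302052e-02  1.94967945e+00 -3.23425138e-04
  1.23602797e+00 -1.17777919e+00] [-0.02656942  1.57077613  0.02595123]
[[377.06702954 257.07242813]]
```

View pics/w10.png

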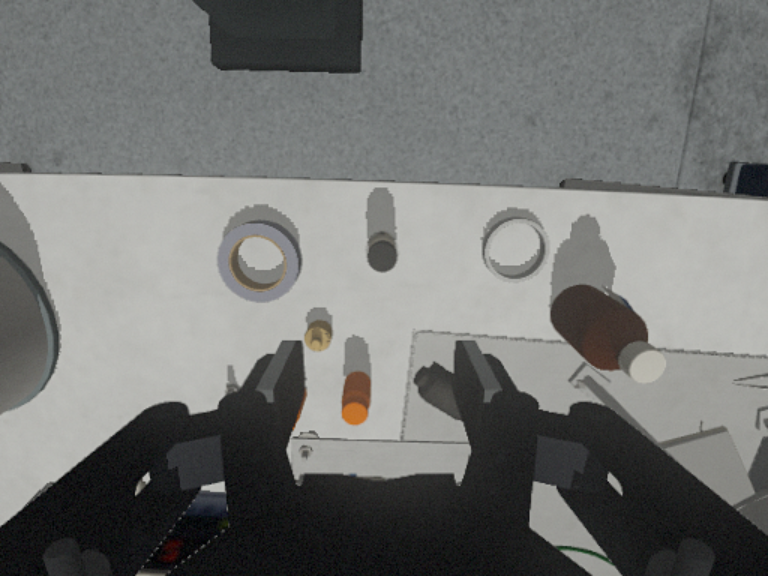

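Run:
```python
from h import *
c=dict(np.load('w10.npz'));f=c['frame']
cv2.imwrite('pics/w10c.png',cv2.resize(f[110:200,210:300,::-1],None,fx=6,fy=6,interpolation=cv2.INTER_CUBIC))
g=cv2.cvtColor(f,cv2.COLOR_RGB2GRAY);m=(g<75).astype(np.uint8)
n,l,st,ce=cv2.connectedComponentsWithStats(m);k=l[170,254];print(st[k],ce[k])
q=np.argwhere(l==k)[:,::-1];P=onplane(c,q,.056)
print(P.min(0),P.max(0),P.mean(0))
```

```text
[     0      0    512    384 143218] [256.52378891 153.30693069]
[ 0.25819658 -0.15117111  0.056     ] [0.80720226 0.65420239 0.056     ] [0.44207622 0.23965402 0.056     ]
```

View pics/w10c.png

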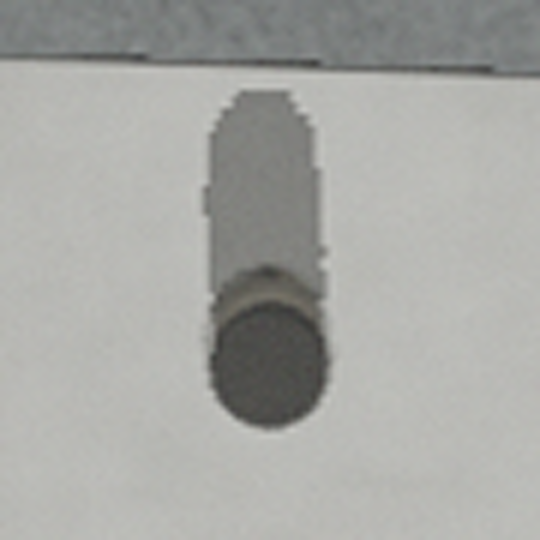

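Run:
```python
from h import *
c=dict(np.load('w10.npz'))
print(onplane(c,[(254.6,170.4)],.056), onplane(c,[(254.6,161)],.028))
u,v,P=cloud(c);m=(abs(u-255)<6)&(abs(v-171)<6);print(np.median(P[m],0))
```

```text
[[0.45320477 0.237717   0.056     ]] [[0.44737947 0.23771391 0.028     ]]
[0.45404573 0.23821891 0.0555421 ]
```

Call:
play_rows(
  grip_force=30,
  deltas=[
    {"x": -1.5,"y": 3,"z": -55,"wx": 0,"wy": 0,"wz": 0,"fingers": -0.3},
    {"x": -1.5,"y": 3,"z": -110,"wx": 0,"wy": 0,"wz": 0,"fingers": -0.3},
    {"x": -1.5,"y": 3,"z": -160,"wx": 0,"wy": 0,"wz": 0,"fingers": -0.3},
    {"x": -1.5,"y": 3,"z": -190,"wx": 0,"wy": 0,"wz": 0,"fingers": -0.3},
    {"x": -1.5,"y": 3,"z": -200,"wx": 0,"wy": 0,"wz": 0,"fingers": -0.3},
    {"x": -1.5,"y": 3,"z": -200,"wx": 0,"wy": 0,"wz": 0,"fingers": -0.3},
    {"x": -1.5,"y": 3,"z": -200,"wx": 0,"wy": 0,"wz": 0,"fingers": 0.1},
    {"x": -1.5,"y": 3,"z": -200,"wx": 0,"wy": 0,"wz": 0,"fingers": 1},
    {"x": -1.5,"y": 3,"z": -200,"wx": 0,"wy": 0,"wz": 0,"fingers": 1},
    {"x": -1.5,"y": 3,"z": -200,"wx": 0,"wy": 0,"wz": 0,"fingers": 1},
    {"x": -1.5,"y": 3,"z": -200,"wx": 0,"wy": 0,"wz": 0,"fingers": 1},
  ],
)

```text
time: 14.15
tool_pos: [0.4552, 0.239, 0.0521]
tcp_rot: [-0.027, 1.567, 0.029]
wrist_force: [-0.6, -0.2, 7.1]
width: 0.284
```

Run:
```python
from h import *
c=grab('wrist');save(c,'pics/w11.png');s=monitor.read_state();print(s['time'],s['tool_pos'],s['width'],s['wrist_force'])
```

```text
14.2 [0.45517107 0.23905212 0.05208072] 0.2813153443263932 [-0.71204473 -0.63535086  6.45593656]
```

View pics/w11.png

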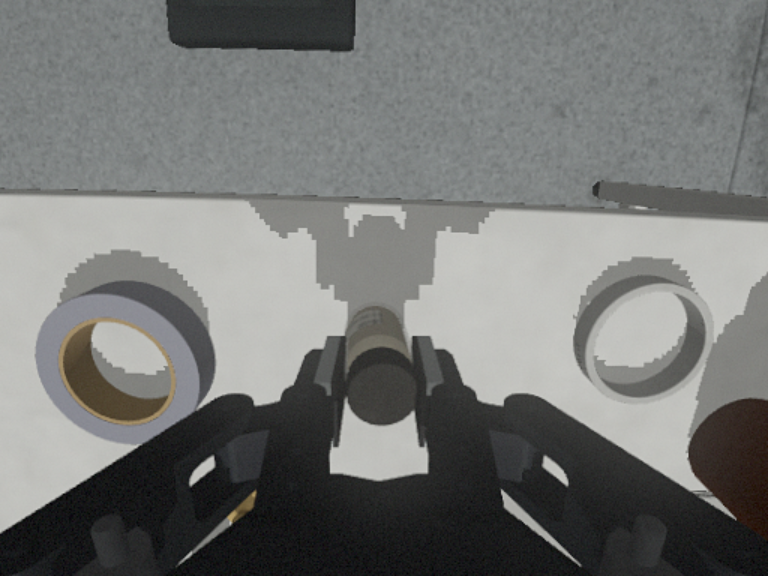

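Call:
play_rows(
  deltas=[
    {"x": 0,"y": 0,"z": 10,"wx": 0,"wy": 0,"wz": 0,"fingers": 1},
    {"x": 0,"y": 0,"z": 40,"wx": 0,"wy": 0,"wz": 0,"fingers": 1},
    {"x": 0,"y": 0,"z": 90,"wx": 0,"wy": 0,"wz": 0,"fingers": 1},
    {"x": 0,"y": 0,"z": 130,"wx": 0,"wy": 0,"wz": 0,"fingers": 1},
    {"x": 0,"y": 0,"z": 130,"wx": 0,"wy": 0,"wz": 0,"fingers": 1},
  ],
)

```text
time: 14.82
tool_pos: [0.4562, 0.2396, 0.185]
tcp_rot: [-0.025, 1.563, 0.031]
wrist_force: [0.1, -0.1, 0.3]
width: 0.286
```

Run:
```python
from h import *
c=grab('wrist');save(c,'pics/w12.png');s=monitor.read_state();print(s['time'],s['tool_pos'],s['width'],s['wrist_force'],s['tcp_rot'])
p=s['tool_pos'];print(proj(c,[p+[0,0,.004],p+[-.003,0,.004]])*1.5)
f=c['frame'];cv2.imwrite('pics/w12c.png',cv2.resize(f[190:310,200:310,::-1],None,fx=5,fy=5,interpolation=cv2.INTER_CUBIC))
```

```text
14.875 [0.4546894  0.23891808 0.18254815] 0.28227253890998066 [-0.87894775 -0.05153111 -0.87142974] [-0.02642112  1.56666236  0.0292089 ]
[[373.50795998 389.8839877 ]
 [373.79378811 381.74725498]]
```

View pics/w12c.png

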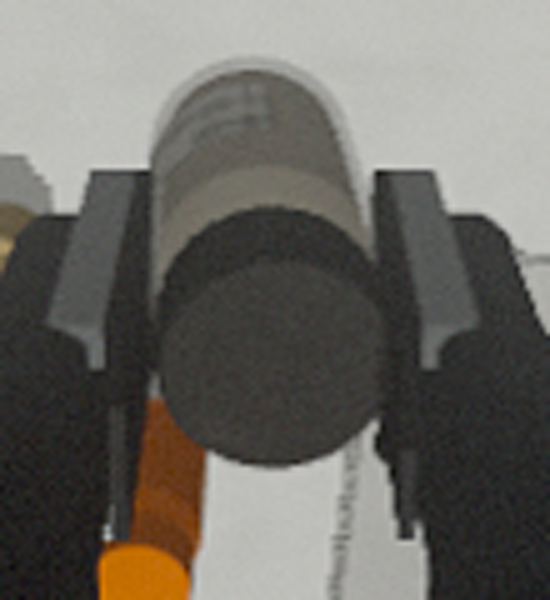

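Call:
play_rows(
  deltas=[
    {"x": 0,"y": -40,"z": 30,"wx": 0,"wy": 0,"wz": 0,"fingers": 1},
    {"x": 5,"y": -100,"z": 30,"wx": 0,"wy": 0,"wz": 0,"fingers": 1},
    {"x": 8,"y": -160,"z": 30,"wx": 0,"wy": 0,"wz": 0,"fingers": 1},
    {"x": 10,"y": -220,"z": 30,"wx": 0,"wy": 0,"wz": 0,"fingers": 1},
    {"x": 12,"y": -280,"z": 30,"wx": 0,"wy": 0,"wz": 0,"fingers": 1},
    {"x": 14,"y": -340,"z": 30,"wx": 0,"wy": 0,"wz": 0,"fingers": 1},
    {"x": 16,"y": -390,"z": 20,"wx": 0,"wy": 0,"wz": 0,"fingers": 1},
    {"x": 16.5,"y": -424,"z": 0,"wx": 0,"wy": 0,"wz": 0,"fingers": 1},
    {"x": 16.5,"y": -424,"z": -20,"wx": 0,"wy": 0,"wz": 0,"fingers": 1},
    {"x": 16.5,"y": -424,"z": -20,"wx": 0,"wy": 0,"wz": 0,"fingers": 1},
    {"x": 16.5,"y": -424,"z": -20,"wx": 0,"wy": 0,"wz": 0,"fingers": 1},
  ],
)

```text
time: 16.25
tool_pos: [0.4697, -0.1851, 0.1598]
tcp_rot: [-0.028, 1.572, 0.029]
wrist_force: [-0.7, -1.0, 0.6]
width: 0.284
```

Run:
```python
from h import *
c=grab('wrist');save(c,'pics/w13.png');s=monitor.read_state();print(s['time'],s['tool_pos'],s['width'],s['wrist_force'],s['tcp_rot'])
c=grab('side');cv2.imwrite('pics/s13.png',cv2.resize(c['frame'][180:320,210:350,::-1],None,fx=4.2,fy=4.2,interpolation=cv2.INTER_CUBIC))
```

```text
16.3 [ 0.47030209 -0.18526334  0.16052099] 0.2829414194051183 [ 0.20216209 -0.60158335 -0.26752114] [-0.02829249  1.57050631  0.02830887]
```

View pics/w13.png

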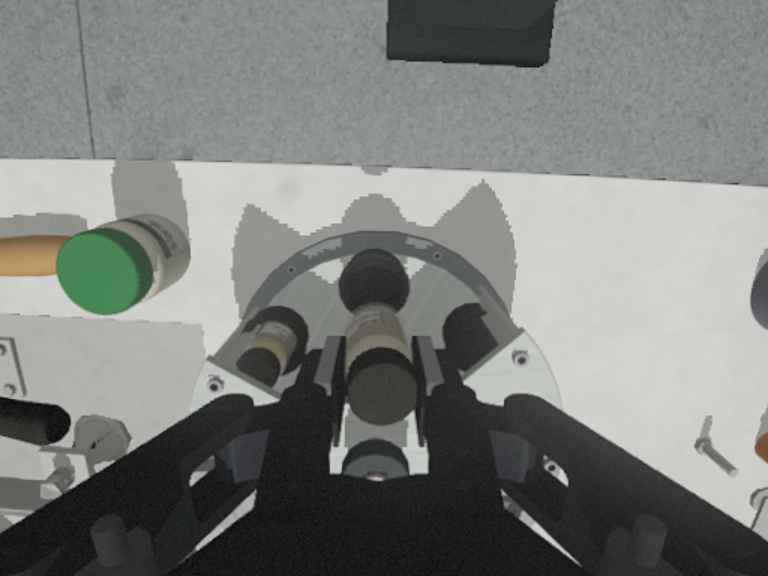

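View pics/s13.png

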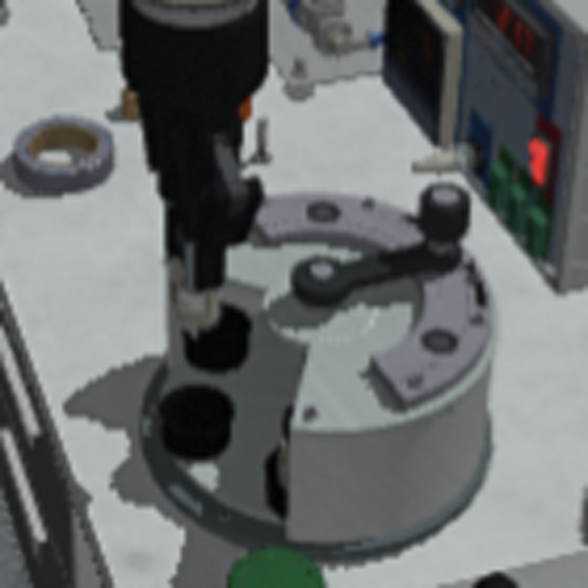

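Run:
```python
from h import *
c=grab('wrist');s=monitor.read_state();p=s['tool_pos'];print(p)
print(proj(c,[(p[0],p[1],.043),(p[0],p[1],p[2]+.004),(p[0],p[1],p[2]-.052)])*1.5)
f=c['frame'];g=cv2.cvtColor(f,cv2.COLOR_RGB2GRAY).astype(np.float32)
q=[]
for a in np.radians(np.arange(150,391,5)):
    rr=np.arange(15,30,.25);x=248.8+rr*np.cos(a);y=189.5+rr*np.sin(a)
    val=cv2.remap(g,x.astype(np.float32)[None],y.astype(np.float32)[None],1)[0];k=np.nonzero(val>66)[0]
    if len(k): q.append((x[k[0]],y[k[0]]))
P=onplane(c,q,.043)[:,:2]
from scipy.optimize import least_squares
r=least_squares(lambda t:np.hypot(*(P-t[:2]).T)-.022,[.47,-.187],loss='soft_l1',f_scale=.0007);print(r.x,abs(r.fun).mean(),len(q))
r=least_squares(lambda t:np.hypot(*(P-t[:2]).T)-t[2],[.47,-.187,.022],loss='soft_l1',f_scale=.0007);print(r.x,abs(r.fun).mean(),len(q))
cv2.imwrite('pics/w13c.png',cv2.resize(f[155:290,200:300,::-1],None,fx=4.4,fy=4.4,interpolation=cv2.INTER_CUBIC))
```

```text
[ 0.47074365 -0.18536965  0.16113546]
[[376.93600212 287.03262473]
 [375.34196812 398.96397007]
 [376.31970168 330.23804679]]
[ 0.46855165 -0.18696828] 0.0011580511542297212 49
[ 0.46777466 -0.18711694  0.02091588] 0.0007197338708374102 49
```

View pics/w13c.png

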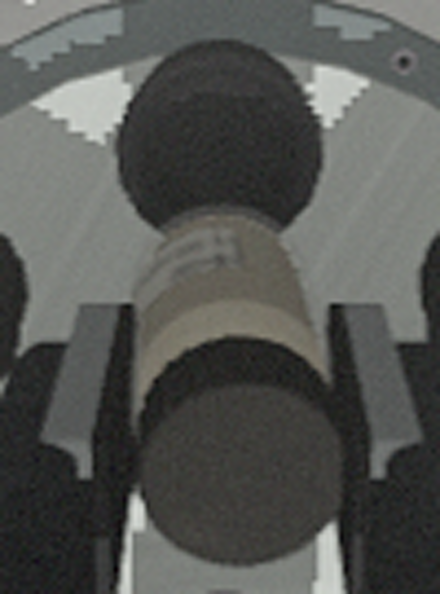

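Call:
play_rows(
  deltas=[
    {"x": -1.3,"y": -1.6,"z": -20,"wx": 0,"wy": 0,"wz": 0,"fingers": 1},
    {"x": -1.3,"y": -1.6,"z": -40,"wx": 0,"wy": 0,"wz": 0,"fingers": 1},
    {"x": -1.3,"y": -1.6,"z": -56,"wx": 0,"wy": 0,"wz": 0,"fingers": 1},
    {"x": -1.3,"y": -1.6,"z": -60,"wx": 0,"wy": 0,"wz": 0,"fingers": 1},
    {"x": -1.3,"y": -1.6,"z": -60,"wx": 0,"wy": 0,"wz": 0,"fingers": 1},
  ],
)

```text
time: 17.02
tool_pos: [0.4691, -0.1872, 0.1004]
tcp_rot: [-0.028, 1.571, 0.028]
wrist_force: [0.4, -0.4, -1.2]
width: 0.284
```

Run:
```python
from h import *
c=grab('wrist');save(c,'pics/w14.png');s=monitor.read_state();print(s['time'],s['tool_pos'],s['width'],s['wrist_force'],s['tcp_rot'])
```

```text
17.075 [ 0.46934983 -0.18738404  0.10083996] 0.28413744507442007 [ 0.04715774 -0.03787985 -0.50225266] [-0.0281613   1.56981784  0.02755302]
```

View pics/w14.png

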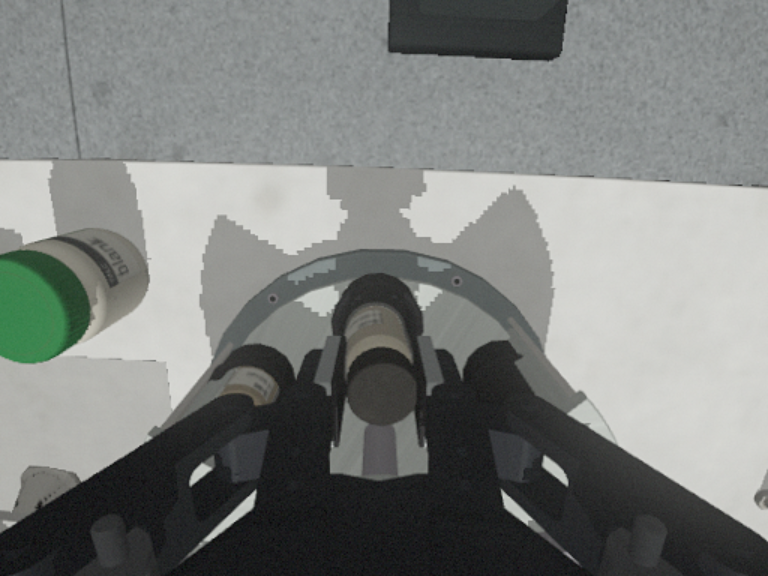

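Run:
```python
from h import *
c=grab('wrist');s=monitor.read_state();p=s['tool_pos'];print(p)
pr=lambda dx,dy,z:(proj(c,[(p[0]+dx,p[1]+dy,z)])[0]).round(1)
print('rim front',pr(-.022,0,.043),'L',pr(0,-.022,.043),'R',pr(0,.022,.043),'vial front',pr(-.0135,0,p[2]-.052))
cv2.imwrite('pics/w14c.png',cv2.resize(c['frame'][175:285,205:295,::-1],None,fx=5.4,fy=5.4,interpolation=cv2.INTER_CUBIC))
```

```text
[ 0.46951146 -0.18751966  0.10107058]
rim front [251.9 186.3] L [219.1 215.7] R [282.4 217.8] vial front [251.4 201.3]
```

View pics/w14c.png

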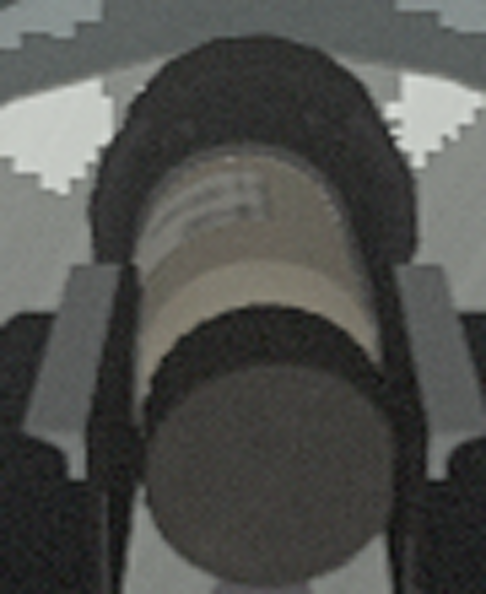

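Run:
```python
from h import *
c=grab('wrist');s=monitor.read_state();p=s['tool_pos'];print(p)
for z,r in((.043,.022),(.038,.020),(.021,.020)):
  for dx in (0,-.002): print(z,dx,proj(c,[(p[0]-r+dx,p[1],z),(p[0]+dx,p[1]-r,z),(p[0]+dx,p[1]+r,z)]).round(1).tolist())
c=dict(np.load('w9.npz'))
for z,r in((.043,.022),(.038,.020),(.021,.020)): print('w9',proj(c,[(.4696-r,-.1872,z),(.4696+r,-.1872,z),(.4696,-.1872-r,z),(.4696,-.1872+r,z)]).round(1).tolist())
```

```text
[ 0.4695565  -0.1875621   0.10115899]
0.043 0 [[252.0, 186.1], [219.3, 215.4], [282.5, 217.5]]
0.043 -0.002 [[252.1, 183.2], [219.3, 212.7], [282.7, 214.8]]
0.038 0 [[251.9, 186.8], [222.9, 212.9], [279.0, 214.7]]
0.038 -0.002 [[252.0, 184.1], [222.9, 210.2], [279.2, 212.1]]
0.021 0 [[252.0, 180.5], [225.2, 204.7], [277.0, 206.4]]
0.021 -0.002 [[252.1, 178.0], [225.2, 202.3], [277.1, 204.0]]
w9 [[250.5, 108.5], [249.3, 146.8], [231.1, 127.4], [268.7, 128.6]]
w9 [[250.5, 110.3], [249.4, 144.6], [233.1, 127.1], [266.8, 128.3]]
w9 [[250.6, 110.2], [249.6, 142.8], [234.0, 126.2], [266.1, 127.3]]
```

Call:
play_rows(
  deltas=[
    {"x": 0.5,"y": 1,"z": -4,"wx": 0,"wy": 0,"wz": 0,"fingers": 1},
    {"x": 0.5,"y": 1,"z": -7,"wx": 0,"wy": 0,"wz": 0,"fingers": 1},
    {"x": 0.5,"y": 1,"z": -10,"wx": 0,"wy": 0,"wz": 0,"fingers": 1},
    {"x": 0.5,"y": 1,"z": -10,"wx": 0,"wy": 0,"wz": 0,"fingers": 1},
  ],
)

```text
time: 17.68
tool_pos: [0.469, -0.1861, 0.0898]
tcp_rot: [-0.027, 1.571, 0.028]
wrist_force: [0.3, -0.1, -1.3]
width: 0.285
```

Call:
play_rows(
  deltas=[
    {"x": 0,"y": 0,"z": -2,"wx": 0,"wy": 0,"wz": 0,"fingers": 1},
    {"x": 0,"y": 0,"z": -4,"wx": 0,"wy": 0,"wz": 0,"fingers": 1},
    {"x": 0,"y": 0,"z": -4,"wx": 0,"wy": 0,"wz": 0,"fingers": 1},
  ],
)

```text
time: 18.05
tool_pos: [0.4692, -0.1862, 0.0861]
tcp_rot: [-0.028, 1.571, 0.028]
wrist_force: [-0.5, 0.6, -0.8]
width: 0.282
```

Call:
play_rows(
  deltas=[
    {"x": 0,"y": 0,"z": -2,"wx": 0,"wy": 0,"wz": 0,"fingers": 1},
    {"x": 0,"y": 0,"z": -4,"wx": 0,"wy": 0,"wz": 0,"fingers": 1},
    {"x": 0,"y": 0,"z": -5.5,"wx": 0,"wy": 0,"wz": 0,"fingers": 1},
    {"x": 0,"y": 0,"z": -5.5,"wx": 0,"wy": 0,"wz": 0,"fingers": 1},
  ],
)

```text
time: 18.55
tool_pos: [0.4692, -0.1862, 0.0806]
tcp_rot: [-0.028, 1.571, 0.028]
wrist_force: [0.4, 0.7, -0.8]
width: 0.287
```

Call:
play_rows(
  deltas=[
    {"x": 0,"y": 0,"z": -1.5,"wx": 0,"wy": 0,"wz": 0,"fingers": 1},
    {"x": 0,"y": 0,"z": -3,"wx": 0,"wy": 0,"wz": 0,"fingers": 1},
    {"x": 0,"y": 0,"z": -4.5,"wx": 0,"wy": 0,"wz": 0,"fingers": 1},
    {"x": 0,"y": 0,"z": -4.5,"wx": 0,"wy": 0,"wz": 0,"fingers": 1},
  ],
)

```text
time: 19.05
tool_pos: [0.4699, -0.1865, 0.0771]
tcp_rot: [-0.028, 1.57, 0.027]
wrist_force: [-2.0, 1.3, 4.8]
width: 0.281
```

Call:
play_rows(
  deltas=[
    {"x": 0,"y": 0,"z": -1.5,"wx": 0,"wy": 0,"wz": 0,"fingers": 1},
    {"x": 0,"y": 0,"z": -1.5,"wx": 0,"wy": 0,"wz": 0,"fingers": 1},
  ],
)

```text
time: 19.3
tool_pos: [0.4706, -0.1867, 0.077]
tcp_rot: [-0.028, 1.569, 0.027]
wrist_force: [-3.8, 2.0, 11.8]
width: 0.286
```

Run:
```python
from h import *
s=monitor.read_state();print(s['time'],s['tool_pos'],s['width'],s['wrist_force'],s['tcp_rot'])
c=grab('side');cv2.imwrite('pics/s15.png',cv2.resize(c['frame'][180:320,210:350,::-1],None,fx=4.2,fy=4.2,interpolation=cv2.INTER_CUBIC))
c=grab('wrist');save(c,'pics/w15.png')
```

```text
19.3 [ 0.47056627 -0.18672436  0.07697085] 0.28610344503228663 [-3.77906616  2.03881642 11.83252809] [-0.02833067  1.56868049  0.02709489]
```

View pics/s15.png

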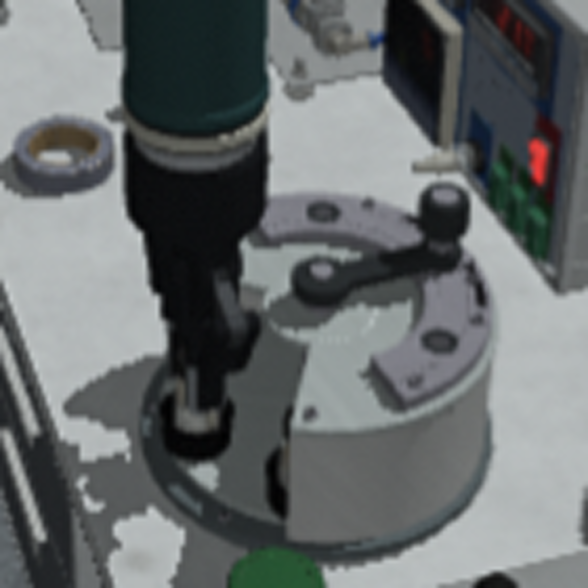

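View pics/w15.png

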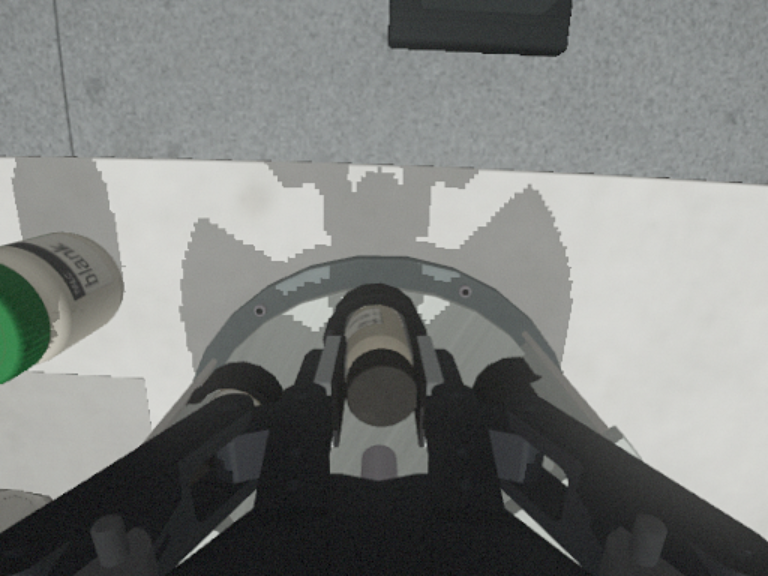

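Call:
play_rows(
  deltas=[
    {"x": 0,"y": 0,"z": 2,"wx": 0,"wy": 0,"wz": 0,"fingers": 1},
    {"x": 0,"y": 0,"z": 2,"wx": 0,"wy": 0,"wz": 0,"fingers": 0.3},
    {"x": 0,"y": 0,"z": 2,"wx": 0,"wy": 0,"wz": 0,"fingers": -0.1},
    {"x": 0,"y": 0,"z": 2,"wx": 0,"wy": 0,"wz": 0,"fingers": -0.1},
    {"x": 0,"y": 0,"z": 2,"wx": 0,"wy": 0,"wz": 0,"fingers": -0.1},
    {"x": 0,"y": 0,"z": 10,"wx": 0,"wy": 0,"wz": 0,"fingers": -0.1},
    {"x": 0,"y": 0,"z": 30,"wx": 0,"wy": 0,"wz": 0,"fingers": -0.1},
    {"x": 0,"y": 0,"z": 70,"wx": 0,"wy": 0,"wz": 0,"fingers": -0.1},
    {"x": 0,"y": 0,"z": 120,"wx": 0,"wy": 0,"wz": 0,"fingers": -0.1},
    {"x": 40,"y": 0,"z": 175,"wx": 0,"wy": 0,"wz": 0,"fingers": -0.1},
    {"x": 40,"y": 0,"z": 175,"wx": 0,"wy": 0,"wz": 0,"fingers": -0.1},
    {"x": 40,"y": 0,"z": 175,"wx": 0,"wy": 0,"wz": 0,"fingers": -0.1},
  ],
)

```text
time: 20.9
tool_pos: [0.5095, -0.1862, 0.2503]
tcp_rot: [-0.028, 1.57, 0.028]
wrist_force: [0.9, -1.0, -1.2]
width: 0.548
```

Run:
```python
from h import *
s=monitor.read_state();print(s['time'],s['tool_pos'],s['width'],s['wrist_force'])
c=grab('side');cv2.imwrite('pics/s16.png',cv2.resize(c['frame'][180:320,210:350,::-1],None,fx=4.2,fy=4.2,interpolation=cv2.INTER_CUBIC))
c=grab('wrist');save(c,'pics/w16.png')
u,v,P=cloud(c)
m=(np.hypot(P[:,0]-.47,P[:,1]+.1865)<.009)&(P[:,2]>.05);print('cap',m.sum(),np.median(P[m],0))
m=(np.hypot(P[:,0]-.4695,P[:,1]+.187)<.022)&(P[:,2]>.07)&(P[:,2]<.1);q=P[m];print(q.min(0),q.max(0))
m=(np.hypot(P[:,0]-.62,P[:,1]+.179)<.010)&(P[:,2]>.13);print('ring',m.sum(),np.median(P[m],0))
```

```text
20.9 [ 0.50952063 -0.18622502  0.25031924] 0.5481022835566852 [ 0.91563305 -0.97943191 -1.15999833]
cap 238 [ 0.46991673 -0.1864869   0.08044369]
[ 0.45719645 -0.19919232  0.07063901] [ 0.48077846 -0.17607906  0.08267386]
ring 278 [ 0.61923618 -0.1788547   0.15294862]
```

View pics/s16.png

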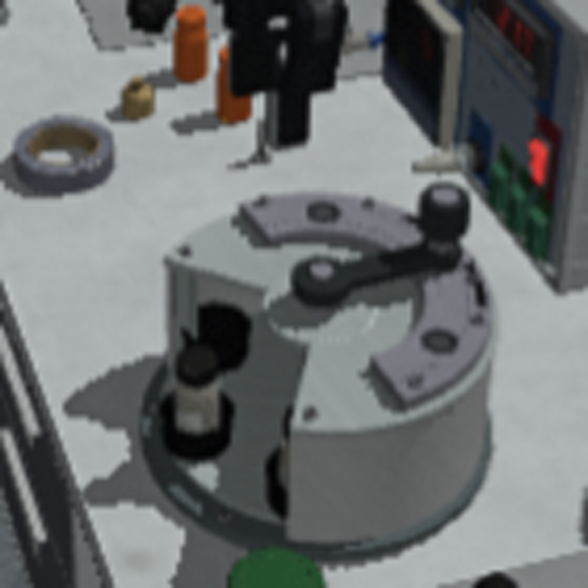

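View pics/w16.png

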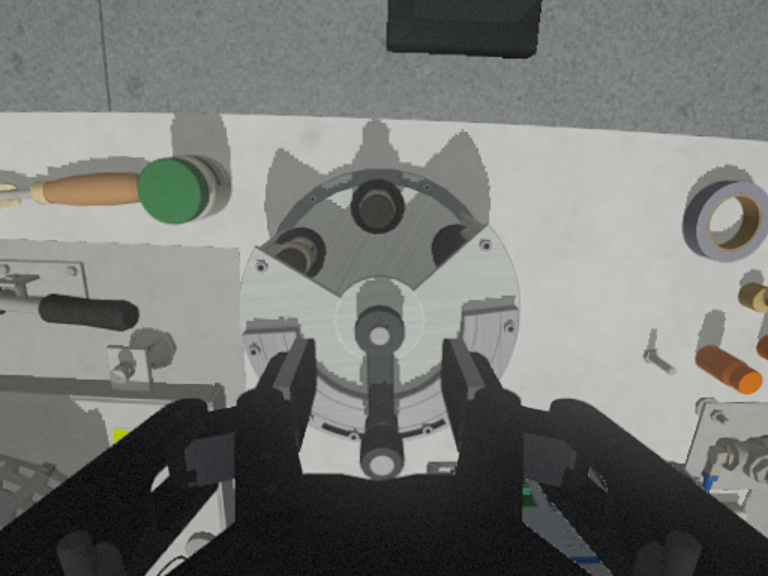

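The vial stands upright in the bay cup at (377,207): its cap top is at 80.4 mm, against 81 expected. The ring top is at 153 mm, so the pin is home. The arm is clear, so I hand in.

```bash
python3 -c "
from workcell import finish_job
print(finish_job())"
```

```text
the job is handed in; nothing more can be done
None
```

The carousel is now locked in the middle hole, and the spare vial stands upright and fully down in the empty cup in the bay. I handed the job in at about 21 s, with the arm clear of everything.

- **Indexing:** I lifted the ring about 10.5 mm, swung the crank anticlockwise and released it just short of the hole. I then nudged it along with loose jaws until the pin dropped by its own spring. The ring top read 153 mm, which is its height with the pin home. The crank held against 12 N one way and 14 N the other.
- **Vial:** I lowered it in small steps, and it met no resistance until it touched the cup floor. I pressed it down to about 12 N, then let go. The cap top read 80.4 mm, against 81 mm when fully seated, and it looks upright in the side and wrist views.
- **Other things:** In the final pictures the loaded vial is still in its cup, and the other objects in view are where they were. I did not look at the far-left ring mould and bottle again after the vial was picked up.
- **Disagreements:** Camera and arm readings of the ring, cup and vial positions differed by 1–3 mm, which was within the clearances. The wrist view also suggested the vial was tilted up to 3° in the grip, but it went in freely.

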